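Load a tumbling barrel and clamp its hatch

TASK

Load the tumbling barrel: bring the scoop's lip just inside the open mouth while the scoop is still level, then tip it so that all four steel balls roll into the barrel and none misses. Stand the empty scoop upright back on the bench, swing the hatch shut, and turn its clamp handle clockwise until it clicks over its detent and lies home under both keepers. Leave the other parts on the bench where they are.

Things in the scene. Friction and masses are not known exactly. Their poses are not given: they have to be found in the camera images.
- tumbler: bench tumbling machine, fixed to the bench, on its left or right side (the scoop on the other). Origin on the bench under the mouth's centre; x away from the robot towards the hatch's hinge, y along the barrel to the motor; may stand turned. Base plate x -110 to 110, y -120 to 230 mm. Motor and gearbox y 110 to 230, up to 175 mm high. Two round barrel end flanges at y 90 to 96 and -96 to -90, up to 205 mm high
- mouth (a point): centre of the barrel's open mouth in the plane of its rim, 202 mm above the bench; tumbler's axes. The mouth is 60 mm clear along x, 62 mm along y, in a collar 3 mm thick that stands 12 mm above the top flat (flat 46 mm to either side in x, then sloping down). The scoop comes from -x, spout towards +x. Hooked keepers at y 41 to 58 and -58 to -41 mm, x -12 to 12, up to 26 mm above the rim
- barrel_centre (a point): centre of the hollow of the hexagonal steel barrel (160 mm across flats, 180 mm long, lying), on its axis, 92 mm below the mouth's rim; tumbler's axes. A ball is in the barrel when x is within 90 mm, y within 92 mm and z below 80 mm of this point
- hatch (a joint): hinge angle of the hatch in rad: 0 shut flat on the mouth's rim, 1.35 to 1.75 at the start (standing open at the mouth's +x side), stop at 1.85. A stiff hinge: the hatch stays where it is left and takes up to about 5 N at its tab to move
- hatch_hinge (a point): middle of the hatch's hinge line, 45 mm from the mouth's centre along the tumbler's x, 2.5 mm above the rim. Axes turn with the hatch: y along the hinge line (tumbler's y), -x from the hinge along the plate to its tab, z out of the outer face (up when shut). The plate is 90 mm long from the hinge, 80 mm wide, 5 mm thick
- hatch_tab (a point): middle of the outer face of the hatch's finger tab, 106 mm from the hinge; axes as hatch_hinge. The tab is 36 mm wide (y), 90 to 118 mm from the hinge, in the plate's plane, 5 mm thick. Open, it is the uppermost part, about 305 mm above the bench, its outer face away from the mouth. Push it on the outer face along the arc until shut. The clamp's bar, on the same face, ends 93 mm from the hinge
- clamp (a joint): angle of the clamp handle in rad, growing clockwise as seen on the hatch's outer face: 0 to 0.04 at the start (undone), 1.25 home against its stop (bar along the tumbler's y, its ends under both keepers). A sprung detent resists with up to about 0.18 N m (at 0.35), crests at 0.75, then snaps the clamp on to 1.25 and holds it there; let go before the crest it springs back to near 0
- clamp_grip (a point): on the clamp's turning axis, in its grip; hatch shut: straight above the mouth's centre, 250 mm above the bench. Axes turn with the clamp: y along the handle, x across, z out of the hatch. The grip is a black rib 62 mm long (y), 14 mm thick (x), from 30 mm below to 12 mm above this point. Beneath it a steel bar 96 x 18 mm, top 30 mm below this point. Keepers' tops 22 mm below
- scoop_grip (a point): centre of the scoop's black handle, a bar 68 mm long (x), 16 mm wide (y), 20 mm high; 40 mm above the bench when the scoop stands. Axes: x to the spout, z up. Metal scoop, 200 mm long, about 0.16 kg: pan 45 to 125 mm ahead of here, 56 mm wide, 35 mm high, walls 3 mm; spout 125 to 165 mm ahead, narrowing to 44 mm wide. The flat underside is 40 mm below here
- scoop_lip (a point): tip of the scoop's spout, middle of its floor's upper face: 164 mm ahead of scoop_grip and 29 mm below it; same axes. The spout's floor (3 mm thick) rises 8 mm over its 40 mm, so the balls stay in while the scoop is level and roll out when it is tipped spout-down by more than about 30 degrees (40 to 45 is sure)
- scoop_pan (a point): middle of the pan's floor, upper face, 85 mm ahead of scoop_grip and 37 mm below it; 3 mm above the bench when the scoop stands; same axes
- ball0_center (a point): centre of a steel ball, 18 mm across, 24 g, one of four alike that start in the scoop's pan
- ball1_center (a point): centre of a steel ball, 18 mm across, 24 g, one of four alike that start in the scoop's pan
- ball2_center (a point): centre of a steel ball, 18 mm across, 24 g, one of four alike that start in the scoop's pan
- ball3_center (a point): centre of a steel ball, 18 mm across, 24 g, one of four alike that start in the scoop's pan
- bearing: bystander: ball bearing, 72 mm across, 17 mm high, bore 35 mm, lies flat beside the scoop; origin at the middle of its underside
- piston: bystander: aluminium piston, 54 mm across, 48 mm high, stands ahead of the scoop's spout; origin at the middle of its underside
- clutch_hub: bystander: black clutch hub, a ring 110 mm across, 18 mm high, lies flat behind the tumbler; origin at the middle of its underside
- carton_a: bystander: closed carton 90 x 60 x 36 mm with a band round it, near the robot on its right; origin at the middle of its underside
- carton_b: bystander: closed carton 105 x 72 x 45 mm, with a band round it, far left; origin at the middle of its underside
- shaft: bystander: steel shaft with square ends, 150 mm long, 22 mm high, lies along its own x, far right; origin at the middle of its underside
- ratchet: bystander: ratchet handle 200 mm long, 30 mm high, lies along its own x, near the robot on its left; origin at the middle of its underside
Mind the look-alikes: they are no part of the job. Leave any green or orange look-alike of the part that bears scoop_grip alone.

How it is judged:
By the outcome, as a careful person would: the job done as asked, in the order asked, and still so for the second after the job is handed in, with the robot touching nothing.
It also fails if it takes over 72 s, if anything falls off the work surface, if the arm or the gripper's body presses on something with over 40 N, if the wrist force passes 120 N, or if a joint passes its speed limit or range.

ROBOT

A 6-joint arm with a two-finger parallel gripper is mounted at the origin on the work surface. World frame = base frame: x ahead of the robot, y to its left, z up, the work surface at z = 0. Lengths are in m, angles in degrees, forces in N, time in s.
With the tool pointing down it reaches from about 0.25 to 0.725 m from the base axis. Payload 9.7 kg.
Tool frame: the origin (TCP) lies between the finger pads; the fingertips stand 11 mm ahead of it and the grasp point (between the pads) lies 8 mm behind it; z points along the fingers, x is the direction in which the jaws open and shut, and the axes are right-handed (so a half turn about z gives the same grasp; the last joint's range is limited). The gripper opens to 85 mm and grips with 20 to 120 N. Pads are 22 mm wide; open, the fingers measure 114 mm over their backs; the gripper's body (76 mm by 85 mm) begins 54 mm behind the grasp point. The pads swing forward as they close: fully open they stand 13 mm farther back than shut.
Start: joints at [77.12, 4.979, 10.078, 95.1, 0, 90], TCP at [0.123, 0.536, 0.242] pointing down, gripper open.
Joint ranges: [-179.16, 179.16], [-48.56, 103.87], [-65.8, 70.77], [-126.05, 130.52], [-82.76, 87.17], [-180, 180]. Speed limits (degrees/s): [127.2, 127.2, 147.25, 180, 180, 180].

INTERFACE

Orientations are given as [roll, pitch, yaw] about the fixed x, y, z axes, in that order (R = Rz(yaw) Ry(pitch) Rx(roll)).
In Python, from workcell import get_obs, camera, job_done, spotter gives the robot as it stands.
- The arm moves only by the tool play_rows, never from a script. Its argument "rows" is a list of rows, each a list of 3 entries, a list of its own where there are three numbers: the closure, from 0 (fully open) to 1 (shut), then the shift along the tool's x, y, z in cm, then the turn, a rotation vector about the tool's x, y, z in degrees. In form: [[claw, [x, y, z], [wx, wy, wz]], ...]. A call has 1 to 12 rows; each row shifts and turns the pose as measured when the row begins, along the tool's axes as they then stand; what a row does not reach is not made up. A row lasts 1/10 s, in which the tool goes at most 50 mm and 8.59 degrees, less where a joint would pass 70% of its speed; a pose out of reach is approached as far as the arm can. A call is refused whole if a number of a shift passes 5 or a number of a turn 8.59, either way. A call with a gripper value outside its range is refused whole. The fingers move at their own pace and stop on an object; "newtons" is the grip in N (left out, the last holds). Time passes only in rows, so rows that do not move let the fingers close. It gives the time, the measured TCP pose, the force and the opening at its end, in the units of the state.
- get_obs(): the state, without advancing time (a new reading comes with each control period).
- camera(name): name is "scene" or "top"; returns a dict with "img" (384x512x3 uint8, red, green, blue), "intrinsics" (3x3 intrinsics, pixels), "xyz" and "orientation" of the camera in the world. Camera axes: x right, y down, z forward; pixel columns grow to the right and rows downward; lengths in m; the calibration is good to about 2 mm. A picture is of the moment at which its call begins. There is no depth.
- job_done(): hands the job in, once; it reports no verdict.
Trained networks look in a picture, given as the dict that the camera call returned (one of the last four; its "shot" number tells which), for a name from the list of things; names that differ only in an ending like _2 or _b are one class to them, and where a whole thing is asked for, a point or a joint stands for the part that bears it (a point fixed in the world has none). Each returns a list of dicts, best first, with "confidence" (0 to 1); they miss things now and then, are a little off and sometimes report something else, mostly with a low value. They report only what shows in the picture. A call takes as long as a camera call. They do not tell look-alikes from the thing itself.
- spotter.spot_in(picture, thing): "point" ([x, y, z] in m, in world coordinates, good to about 4 mm: the middle of the surface that is visible of it).
- spotter.trace(picture, thing): "pixels" (384x512 bool, what is visible of it).
The state is a dict: "time": time; "q": joint angles; "qd": joint speeds; "joint_efforts": joint torques, N m; "ee_pos": TCP position; "tcp_rot": TCP orientation; "wrist_force": force on the tool from outside, world axes, zero at the start; "torque": the same for the moment, N m; "opening": finger opening in m.
Only numpy, scipy, OpenCV 4.12 (cv2) and the standard library are available. Lean on these libraries where they do the work, as an engineer would, in place of code of your own. Each camera call takes 0.05 s, during which the arm holds its last target.

## Working session

There is one attempt and no reset: what is moved stays moved. The work goes in short steps, Python scripts to look and compute and a tool call to move; the robot and the scene stay as the last step left them, time stands still between calls to the robot, and variables do not carry over. Pictures are saved under pics/ and viewed, and the job is handed in when it is done.

Besides the shell and the picture viewer there is one more tool, called after "Call:" as a command line: name --argument value ..., lists and objects as JSON in quotes. play_rows: Moves the arm, as the interface text tells. Its arguments: {"type":"object","properties":{"rows":{"type":"array","items":{"type":"array"}},"newtons":{"type":"number"}},"required":["rows"]}

```bash
ls; mkdir -p pics
python3 - <<'E'
from workcell import get_obs, camera, job_done, spotter
import cv2
print(get_obs())
for n in ["scene","top"]:
    c=camera(n); cv2.imwrite(f"pics/{n}0.png",cv2.resize(c["img"][:,:,::-1],(800,600),interpolation=cv2.INTER_CUBIC))
    print(n,c["intrinsics"],c["xyz"],c["orientation"],c["shot"])
    for t in ["tumbler","mouth","hatch_hinge","hatch_tab","clamp_grip","scoop_grip","scoop_lip","scoop_pan","ball0_center","bearing","piston"]:
        for d in spotter.spot_in(c,t)[:4]: print(t,[round(x,4) for x in d["point"]],round(d["confidence"],2))
E
```

```text
pics
{'time': 0.0, 'q': array([ 7.71198575e+01,  5.01138873e+00,  1.00330743e+01,  9.50983112e+01,
       -9.97960966e-04,  9.00018426e+01]), 'qd': array([-0.03995638,  0.04464637, -0.02535555, -0.01419062,  0.01091569,
        0.04403894]), 'joint_efforts': array([ 2.11772473e-03, -5.20382309e+01,  4.64808798e+01,  1.59733160e-02,
        1.73679173e-04,  6.67503983e-06]), 'ee_pos': array([0.12255884, 0.5359521 , 0.24156792]), 'tcp_rot': array([1.79999000e+02, 7.66256265e-02, 7.71180149e+01]), 'wrist_force': array([ 0.13643145,  0.80122483, -0.40059723]), 'torque': array([-0.00700227,  0.0033476 ,  0.01844554]), 'opening': 0.08565394842455275}
scene [[388.29875391   0.         257.207206  ]
 [  0.         388.29875391 188.35161356]
 [  0.           0.           1.        ]] [ 1.1499472  -0.58134063  1.19548054] [-140.01001816    1.00923695   47.96237863] 1
tumbler [0.5934, 0.0974, 0.135] 0.6
mouth [0.5919, 0.0981, 0.1293] 0.78
hatch_hinge [0.5631, -0.273, 0.0197] 0.62
hatch_tab [0.5786, 0.0948, 0.2663] 0.85
hatch_tab [0.5615, -0.2718, 0.0202] 0.37
clamp_grip [0.6065, 0.1001, 0.2595]
[... 800 characters left out ...]
.1431] 0.85
hatch_hinge [0.5824, 0.1069, 0.2745] 0.75
hatch_tab [0.5876, 0.0999, 0.2762] 0.94
clamp_grip [0.6088, 0.1039, 0.2646] 0.69
clamp_grip [0.5864, 0.1048, 0.2769] 0.17
scoop_grip [0.6977, -0.4691, 0.0121] 0.76
scoop_grip [0.2938, -0.4041, 0.0087] 0.73
scoop_grip [0.5643, -0.2782, 0.0125] 0.65
scoop_grip [0.5454, -0.1725, 0.0187] 0.56
scoop_lip [0.5665, -0.2798, 0.0055] 0.9
scoop_lip [0.2924, -0.4074, 0.0067] 0.88
scoop_lip [0.7003, -0.4695, 0.0129] 0.58
scoop_pan [0.2879, -0.4072, 0.0094] 0.89
scoop_pan [0.6983, -0.4728, 0.0083] 0.81
scoop_pan [0.5678, -0.2751, 0.0127] 0.8
bearing [0.7182, 0.079, 0.0065] 0.57
bearing [0.547, -0.1702, 0.0163] 0.56
piston [0.7184, -0.2452, 0.0487] 0.79
```

View pics/scene0.png

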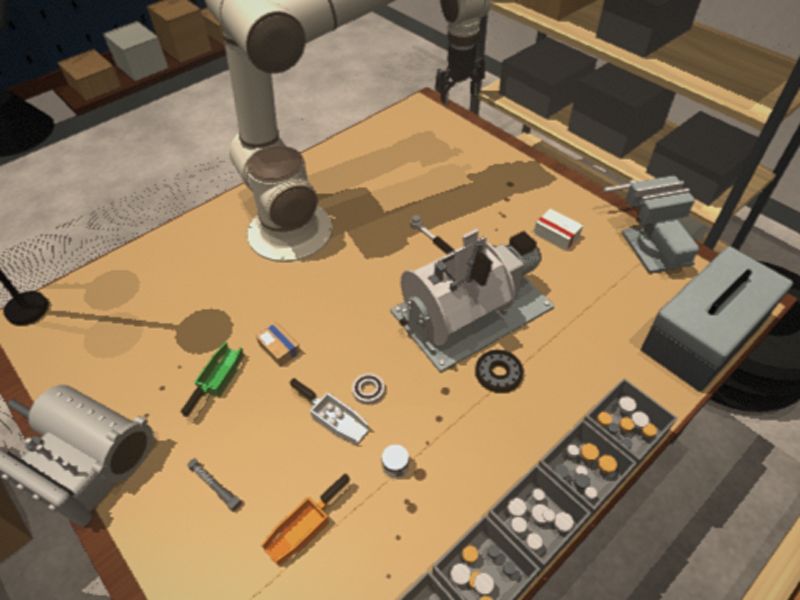

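View pics/top0.png

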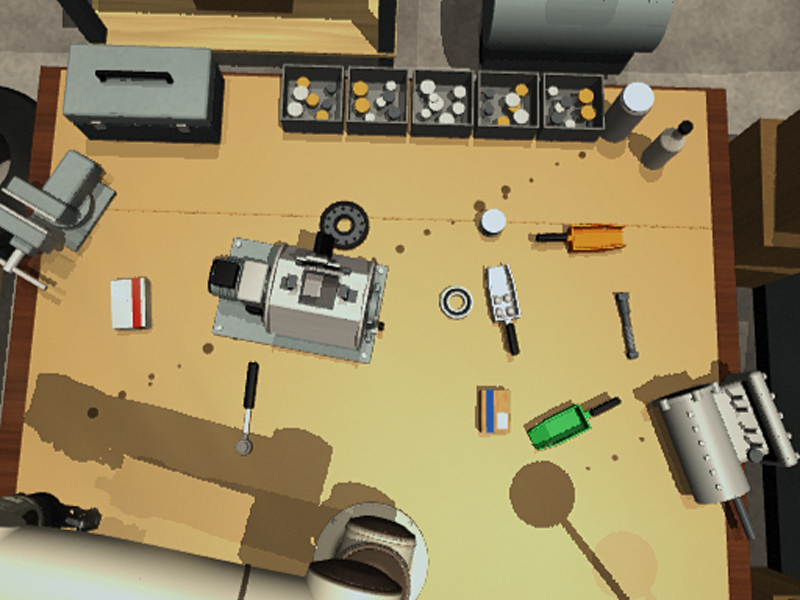

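```bash
cat > h.py <<'E'
import numpy as np, cv2
from scipy.spatial.transform import Rotation as R
from scipy.optimize import least_squares
def cam(c):
    return dict(K=np.array(c["intrinsics"]),t=np.array(c["xyz"]),R=R.from_euler("xyz",c["orientation"],degrees=True).as_matrix())
def proj(c,P):
    k=cam(c); p=(np.atleast_2d(P)-k["t"])@k["R"]; p=p@k["K"].T
    return p[:,:2]/p[:,2:]
def crop(c,u0,v0,u1,v1,s,fn,pts=None):
    im=c["img"][v0:v1,u0:u1,::-1]
    im=cv2.resize(im,None,fx=s,fy=s,interpolation=cv2.INTER_CUBIC)
    im=np.ascontiguousarray(im)
    if pts is not None:
        for q in pts:
            cv2.circle(im,(int(round((q[0]-u0+.5)*s)),int(round((q[1]-v0+.5)*s))),2,(0,0,255),-1)
    cv2.imwrite(fn,im)
E
python3 - <<'E'
from workcell import *
from h import *
import pickle
S=camera("scene");T=camera("top"); pickle.dump((S,T),open("st.pkl","wb"))
crop(T,295,160,350,235,8,"pics/t_scoop.png")
crop(S,180,235,245,290,10,"pics/s_scoop.png")
crop(T,130,145,255,240,6,"pics/t_tum.png")
crop(S,245,140,360,240,6,"pics/s_tum.png")
E
```

```text
(no output)
```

View pics/t_scoop.png

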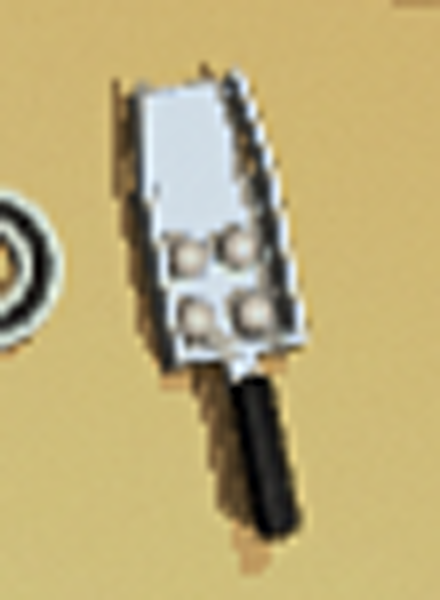

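View pics/s_scoop.png

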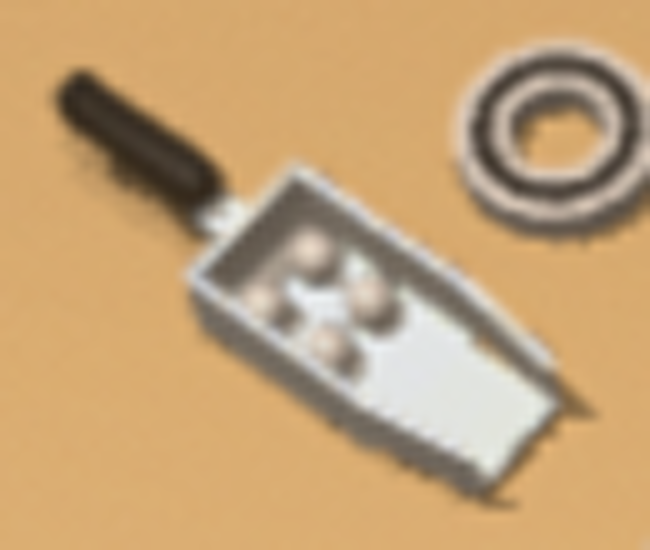

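View pics/t_tum.png

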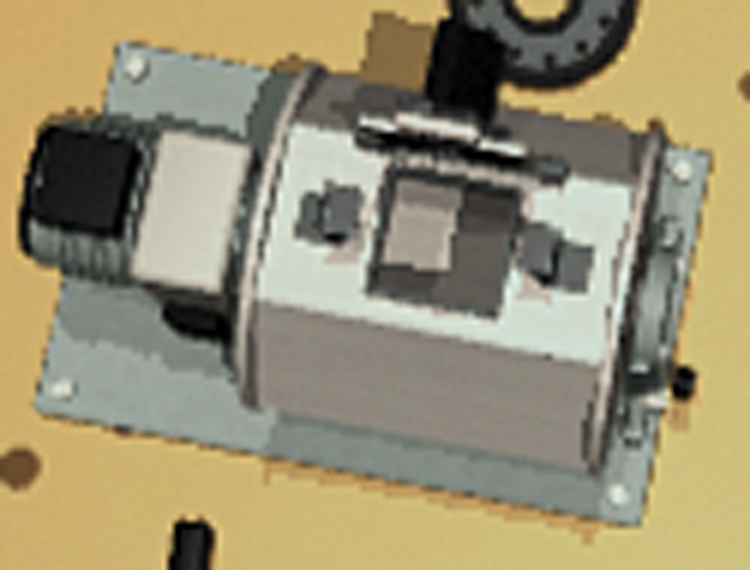

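View pics/s_tum.png

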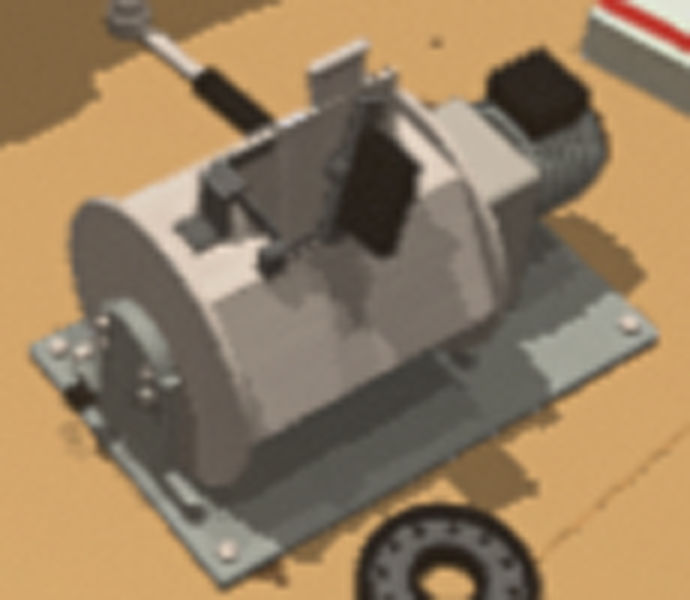

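```bash
cat > fit.py <<'E'
from h import *
import pickle
S,T=pickle.load(open("st.pkl","rb"))
def px(p,u0,v0,s): return np.array(p,float)/s+[u0-.5,v0-.5]
def fit(model,obs,x0):
    # obs: list (cam, name, px)
    def f(x):
        return np.concatenate([(proj(c,model(x,P))[0]-q) for c,P,q in obs])
    r=least_squares(f,x0,loss="soft_l1"); return r.x,f(r.x).reshape(-1,2)
def m(x,P):
    P=np.array(P(x) if callable(P) else P,float)
    return np.r_[R.from_euler("z",x[2]).as_matrix()[:2,:2]@P[:2]+x[:2],P[2]]
t=lambda a,b:px((a,b),130,145,6); s=lambda a,b:px((a,b),245,140,6)
pl=lambda a,b:(lambda x:(a,b,x[3]))
ob=[(T,pl(.11,.23),t(122,42)),(T,pl(.11,-.12),t(712,152)),(T,pl(-.11,-.12),t(640,522)),(T,pl(-.11,.23),t(38,412)),
(S,pl(.11,.23),s(655,343)),(S,pl(.11,-.12),s(225,586)),(S,pl(-.11,-.12),s(32,350)),
(T,(-.03,-.031,.202),t(500,317)),(T,(-.03,.031,.202),t(368,291)),]
x,r=fit(m,ob,[.55,.1,-.17,.008]); print("tum",x,np.degrees(x[2])); print(r.round(2))
t=lambda a,b:px((a,b),295,160,8); s=lambda a,b:px((a,b),180,235,10)
so=[(T,(.045,.028,.035),t(172,368)),(T,(.045,-.028,.035),t(305,342)),(T,(-.034,0,.04),t(277,537)),(T,(.164,.02,.011),t(145,93)),(T,(.164,-.02,.011),t(224,80)),
(S,(.045,.028,.035),s(298,166)),(S,(.045,-.028,.035),s(190,275)),(S,(.164,.02,.011),s(560,402)),(S,(.164,-.02,.011),s(490,480)),(S,(-.034,0,.04),s(65,88))]
x2,r=fit(m,so,[.5,-.27,.15]); print("scoop",x2,np.degrees(x2[2])); print(r.round(2))
np.savez("pose.npz",tum=x,scoop=x2)
E
python3 fit.py
```

```text
tum [ 0.53638584  0.1158489  -0.15849447  0.00451933] -9.08106397085629
[[-0.26  0.13]
 [ 0.13  0.39]
 [ 0.12  1.02]
 [-0.43  0.16]
 [ 0.7  -0.86]
 [-0.7   0.56]
 [-0.93  0.29]
 [-1.12 -1.39]
 [ 0.69 -0.88]]
scoop [ 0.4695541  -0.28865903  0.1890273 ] 10.830466576643175
[[ 0.4  -0.9 ]
 [ 0.02 -0.25]
 [ 0.07 -0.38]
 [-1.36  0.42]
 [ 0.08  0.28]
 [ 0.07 -0.65]
 [-0.18  0.04]
 [-0.45 -0.57]
 [-1.09  0.43]
 [ 0.89  0.29]]
```

```bash
cat > ov.py <<'E'
from h import *
import pickle
S,T=pickle.load(open("st.pkl","rb")); z=np.load("pose.npz"); tum=z["tum"]; sc=z["scoop"]
def W(x,P): 
    P=np.atleast_2d(P).astype(float); o=P.copy(); o[:,:2]=P[:,:2]@R.from_euler("z",x[2]).as_matrix()[:2,:2].T+x[:2]; return o
def dens(P,n=14): 
    P=np.array(P,float); return np.concatenate([np.linspace(P[i],P[(i+1)%len(P)],n) for i in range(len(P))])
rect=lambda a,b,c,d,h:dens([(a,c,h),(a,d,h),(b,d,h),(b,c,h)])
def hatch(th):
    # plate outer face pts, hinge at x=.045,z=.2045
    ex=np.array([np.cos(th),0,-np.sin(th)]) # hatch x axis (away from plate); rotates opening: -x goes up
    ez=np.array([np.sin(th),0,np.cos(th)]); h=np.array([.045,0,.2045])
    # outer face ~ +5mm/2
    f=lambda a,b,c=0.0025: h-ex*a+np.array([0,b,0])+ez*c
    return np.r_[dens([f(0,-.04),f(0,.04),f(.09,.04),f(.09,-.04)]),dens([f(.09,-.018),f(.09,.018),f(.118,.018),f(.118,-.018)])]
if __name__=="__main__":
    import sys
    th=float(sys.argv[1])
    tp=np.r_[rect(-.11,.11,-.12,.23,.0045),rect(-.03,.03,-.031,.031,.202),rect(-.012,.012,.041,.058,.228),rect(-.012,.012,-.058,-.041,.228),hatch(th)]
    sp=np.r_[rect(.045,.125,-.028,.028,.035),rect(.164,.1641,-.022,.022,.011),rect(-.034,.034,-.008,.008,.05)]
    for n,c,b1,b2 in (("t",T,(130,145,255,240,6),(295,160,350,235,8)),("s",S,(245,140,360,240,6),(180,235,245,290,10))):
        crop(c,*b1,f"pics/{n}_tum_ov{th}.png",proj(c,W(tum,tp)))
        crop(c,*b2,f"pics/{n}_sc_ov{th}.png",proj(c,W(sc,sp)))
E
python3 ov.py 1.5; cd pics; python3 -c "
import cv2,numpy as np
a=[cv2.imread(f'{n}_ov1.5.png') for n in ('t_tum','s_tum','t_sc','s_sc')]
for i,j,o in ((0,1,'a'),(2,3,'b')):
    h=max(a[i].shape[0],a[j].shape[0]); f=lambda m:cv2.copyMakeBorder(m,0,h-m.shape[0],0,0,cv2.BORDER_CONSTANT)
    m=np.hstack([f(a[i]),f(a[j])]); 
    cv2.imwrite('ov_'+o+'.png',m); print(m.shape)"
```

```text
(600, 1440, 3)
(600, 1090, 3)
```

View pics/t_tum_ov1.5.png

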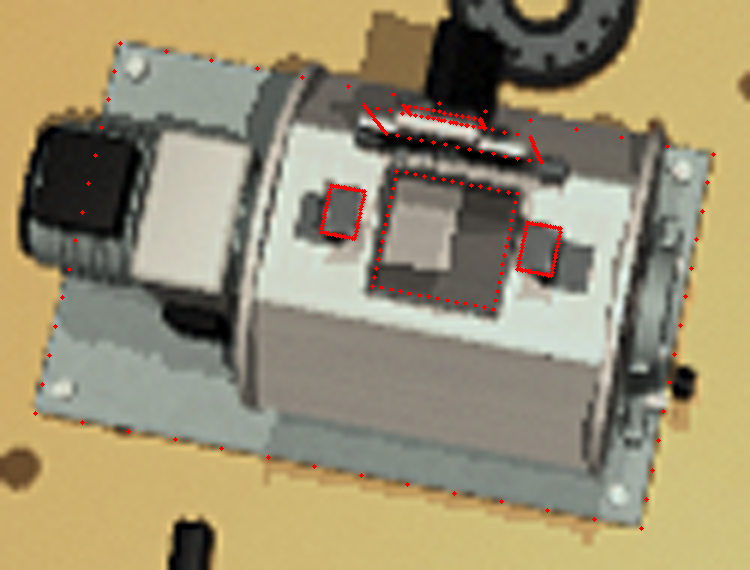

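View pics/s_tum_ov1.5.png

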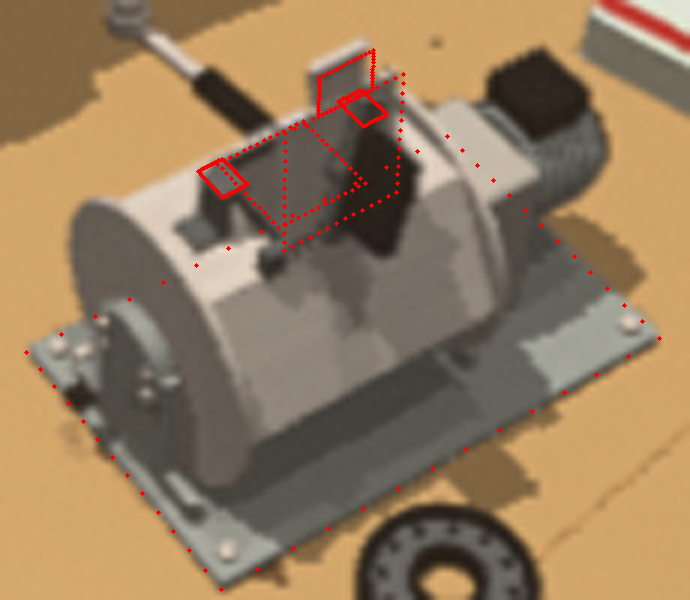

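View pics/t_sc_ov1.5.png

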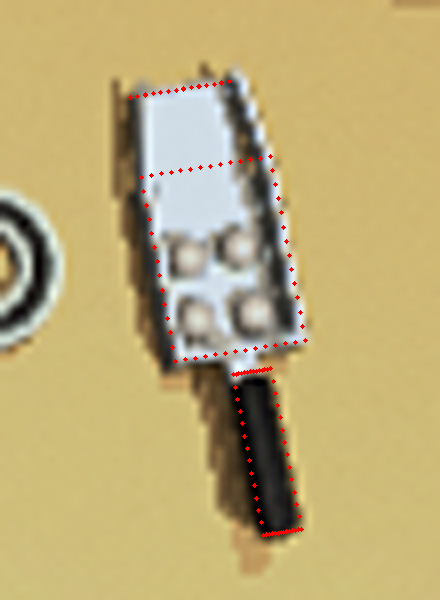

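View pics/s_sc_ov1.5.png

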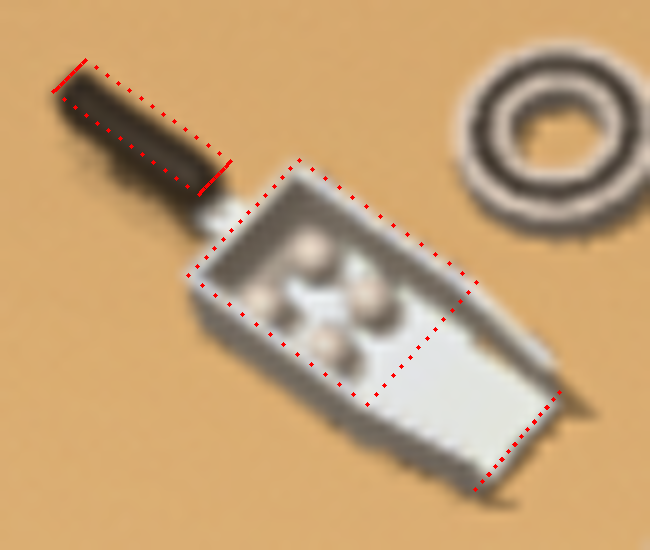

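```bash
cat > plan.py <<'E'
from workcell import *
from h import *
import sys, json
def rows(way,step=4.0,deg=7.0,claw=0,start=None):
    """way: list of (pos, Rmatrix)"""
    o=get_obs(); p=np.array(o["ee_pos"]); r=R.from_euler("xyz",o["tcp_rot"],degrees=True)
    if start: p,r=start
    out=[]
    for P,Q in way:
        P=np.array(P); d=(r.inv()*Q).as_rotvec(degrees=True); n=max(int(np.ceil(max(np.linalg.norm(P-p)*100/step,np.linalg.norm(d)/deg))),1)
        for i in range(n):
            rr=r*R.from_rotvec(d*i/n,degrees=True)
            out.append([claw,[round(float(v),2) for v in rr.inv().apply((P-p)/n)*100],[round(float(v),1)+0.0 for v in d/n]])
        p,r=P,Q
    print(n,len(out)); 
    i=0
    while i<len(out):
        print(json.dumps(out[i:i+12]).replace(" ","")); i+=12
    return p,r
def tool(yaw,tilt=0):
    "tool down, tool x at yaw (deg); then tilted by tilt about tool x"
    return R.from_euler("xyz",[180,0,yaw],degrees=True)*R.from_euler("x",tilt,degrees=True)
def say():
    o=get_obs(); print({k:np.round(o[k],3).tolist() for k in ("time","q","ee_pos","tcp_rot","wrist_force","torque","opening")})
E
python3 - <<'E'
from plan import *
z=np.load("pose.npz");print(z["scoop"])
print(tool(100.8,20).as_matrix().round(2), tool(100.8,-20).as_matrix()[:,2].round(2))
rows([((.34,.12,.30),tool(88)),((.45,-.27,.26),tool(100.8))])
E
```

```text
[ 0.4695541  -0.28865903  0.1890273 ]
[[-0.19  0.92 -0.34]
 [ 0.98  0.18 -0.06]
 [ 0.   -0.34 -0.94]] [ 0.34  0.06 -0.94]
11 23
[[0,[-2.98,2.54,-0.48],[0.0,0.0,-0.9]],[0,[-3.02,2.49,-0.48],[0.0,0.0,-0.9]],[0,[-3.06,2.44,-0.48],[0.0,0.0,-0.9]],[0,[-3.09,2.39,-0.48],[0.0,0.0,-0.9]],[0,[-3.13,2.35,-0.48],[0.0,0.0,-0.9]],[0,[-3.17,2.3,-0.48],[0.0,0.0,-0.9]],[0,[-3.2,2.25,-0.48],[0.0,0.0,-0.9]],[0,[-3.24,2.19,-0.48],[0.0,0.0,-0.9]],[0,[-3.27,2.14,-0.48],[0.0,0.0,-0.9]],[0,[-3.31,2.09,-0.48],[0.0,0.0,-0.9]],[0,[-3.34,2.04,-0.48],[0.0,0.0,-0.9]],[0,[-3.37,1.99,-0.48],[0.0,0.0,-0.9]]]
[[0,[-3.51,1.12,0.36],[0.0,0.0,-1.2]],[0,[-3.53,1.05,0.36],[0.0,0.0,-1.2]],[0,[-3.55,0.98,0.36],[0.0,0.0,-1.2]],[0,[-3.57,0.91,0.36],[0.0,0.0,-1.2]],[0,[-3.59,0.83,0.36],[0.0,0.0,-1.2]],[0,[-3.6,0.76,0.36],[0.0,0.0,-1.2]],[0,[-3.62,0.69,0.36],[0.0,0.0,-1.2]],[0,[-3.63,0.61,0.36],[0.0,0.0,-1.2]],[0,[-3.64,0.54,0.36],[0.0,0.0,-1.2]],[0,[-3.65,0.47,0.36],[0.0,0.0,-1.2]],[0,[-3.66,0.39,0.36],[0.0,0.0,-1.2]]]
```

Call:
play_rows --rows '[[0,[-2.98,2.54,-0.5],[0,0,-0.9]],[0,[-3.0,2.5,-0.5],[0,0,-0.9]],[0,[-3.05,2.45,-0.5],[0,0,-0.9]],[0,[-3.1,2.4,-0.5],[0,0,-0.9]],[0,[-3.1,2.35,-0.5],[0,0,-0.9]],[0,[-3.2,2.3,-0.5],[0,0,-0.9]],[0,[-3.2,2.25,-0.5],[0,0,-0.9]],[0,[-3.25,2.2,-0.5],[0,0,-0.9]],[0,[-3.25,2.15,-0.5],[0,0,-0.9]],[0,[-3.3,2.1,-0.5],[0,0,-0.9]],[0,[-3.35,2.05,-0.5],[0,0,-0.9]],[0,[-3.4,2.0,-0.5],[0,0,-0.9]]]'

```text
time: 2.5
ee_pos: [0.3466, 0.1083, 0.3036]
tcp_rot: [179.8, 0.0, 88.9]
wrist_force: [0.2, 0.9, -0.5]
opening: 0.0854
```

Run:
```python
from plan import *
say()
z=np.load("pose.npz")["scoop"]
rows([((.45,-.25,.26),tool(100.8)),])
```

```text
{'time': 2.5, 'q': [17.409, -18.335, -4.033, 104.098, -0.078, 18.53], 'ee_pos': [0.347, 0.108, 0.304], 'tcp_rot': [179.781, 0.009, 88.879], 'wrist_force': [0.24, 0.921, -0.543], 'torque': [0.039, 0.016, 0.007], 'opening': 0.085}
10 10
[[0,[-3.56,1.1,0.44],[0.0,0.0,-1.2]],[0,[-3.58,1.03,0.44],[0.0,0.0,-1.2]],[0,[-3.6,0.95,0.44],[0.0,0.0,-1.2]],[0,[-3.62,0.88,0.44],[0.0,0.0,-1.2]],[0,[-3.64,0.8,0.44],[0.0,0.0,-1.2]],[0,[-3.66,0.73,0.44],[0.0,0.0,-1.2]],[0,[-3.67,0.65,0.44],[0.0,0.0,-1.2]],[0,[-3.68,0.57,0.44],[0.0,0.0,-1.2]],[0,[-3.7,0.5,0.44],[0.0,0.0,-1.2]],[0,[-3.71,0.42,0.44],[0.0,0.0,-1.2]]]
```

Call:
play_rows --rows '[[0,[-3.56,1.1,0.44],[0,0,-1.2]],[0,[-3.58,1.0,0.44],[0,0,-1.2]],[0,[-3.6,0.95,0.44],[0,0,-1.2]],[0,[-3.6,0.9,0.44],[0,0,-1.2]],[0,[-3.6,0.8,0.44],[0,0,-1.2]],[0,[-3.65,0.7,0.44],[0,0,-1.2]],[0,[-3.65,0.65,0.44],[0,0,-1.2]],[0,[-3.7,0.6,0.44],[0,0,-1.2]],[0,[-3.7,0.5,0.44],[0,0,-1.2]],[0,[-3.7,0.4,0.44],[0,0,-1.2]]]'

```text
time: 3.5
ee_pos: [0.4534, -0.2659, 0.2618]
tcp_rot: [179.3, 0.2, 101.2]
wrist_force: [0.3, 0.2, 0.6]
opening: 0.0854
```

```bash
cat >> plan.py <<'E'
def sc2w(sc,yaw,P):  # scoop-frame point to world; sc=(x,y) of grip ground point
    c,s=np.cos(np.radians(yaw)),np.sin(np.radians(yaw)); P=np.array(P,float)
    return np.array([sc[0]+c*P[0]-s*P[1],sc[1]+s*P[0]+c*P[1],P[2]])
E
python3 - <<'E'
from plan import *
say()
z=np.load("pose.npz")["scoop"]; yaw=10.8; Q=tool(90+yaw,-35)
zt=np.array([np.sin(np.radians(35)),0,-np.cos(np.radians(35))])
g=np.array([.006,0,.04])+.008*zt
a=sc2w(z[:2],yaw,g-.08*zt); b=sc2w(z[:2],yaw,g); print(a,b)
rows([(a,Q),(b,Q)],step=4)
E
```

```text
{'time': 3.5, 'q': [-30.566, 1.461, 8.582, 96.492, 0.327, -41.785], 'ee_pos': [0.453, -0.266, 0.262], 'tcp_rot': [179.313, 0.175, 101.22], 'wrist_force': [0.273, 0.238, 0.586], 'torque': [0.01, 0.001, -0.019], 'opening': 0.085}
[ 0.43488181 -0.29527312  0.09897895] [ 0.47995516 -0.28667492  0.03344678]
3 8
[[0,[-0.49,-0.52,3.25],[-6.9,0.0,0.1]],[0,[-0.49,-0.9,3.17],[-6.9,0.0,0.1]],[0,[-0.5,-1.27,3.04],[-6.9,0.0,0.1]],[0,[-0.5,-1.62,2.86],[-6.9,0.0,0.1]],[0,[-0.5,-1.95,2.65],[-6.9,0.0,0.1]],[0,[-0.0,-0.0,2.67],[0.0,0.0,0.0]],[0,[-0.0,-0.0,2.67],[0.0,0.0,0.0]],[0,[-0.0,-0.0,2.67],[0.0,0.0,0.0]]]
```

Call:
play_rows --rows '[[0,[-0.5,-0.5,3.25],[-6.9,0,0.1]],[0,[-0.5,-0.9,3.2],[-6.9,0,0.1]],[0,[-0.5,-1.3,3.0],[-6.9,0,0.1]],[0,[-0.5,-1.6,2.9],[-6.9,0,0.1]],[0,[-0.5,-2.0,2.6],[-6.9,0,0.1]],[0,[0,0,0],[0,0,0]],[0,[0,0,0],[0,0,0]]]'

```text
time: 4.2
ee_pos: [0.4379, -0.3021, 0.0859]
tcp_rot: [144.0, -0.3, 100.5]
wrist_force: [1.2, -1.2, 1.0]
opening: 0.0858
```

Run:
```python
from plan import *
say()
z=np.load("pose.npz")["scoop"]; yaw=10.8; Q=tool(90+yaw,-35)
zt=np.array([np.sin(np.radians(35)),0,-np.cos(np.radians(35))])
g=np.array([.006,0,.04])+.008*zt
a=sc2w(z[:2],yaw,g-.08*zt); b=sc2w(z[:2],yaw,g); print(a,b)
rows([(b,Q)],step=2.5)
S=camera("scene");T=camera("top")
crop(T,280,160,360,240,8,"pics/t1.png")
crop(S,160,215,245,290,8,"pics/s1.png")
```

```text
{'time': 4.2, 'q': [-49.953, -16.57, -33.79, 53.293, 30.933, -54.945], 'ee_pos': [0.438, -0.302, 0.086], 'tcp_rot': [143.964, -0.301, 100.53], 'wrist_force': [1.152, -1.206, 1.015], 'torque': [-0.101, 0.426, 0.008], 'opening': 0.086}
[ 0.43488181 -0.29527312  0.09897895] [ 0.47995516 -0.28667492  0.03344678]
3 3
[[0,[0.24,0.16,2.28],[0.3,0.0,-0.1]],[0,[0.24,0.18,2.28],[0.3,0.0,-0.1]],[0,[0.24,0.19,2.28],[0.3,0.0,-0.1]]]
```

View pics/t1.png

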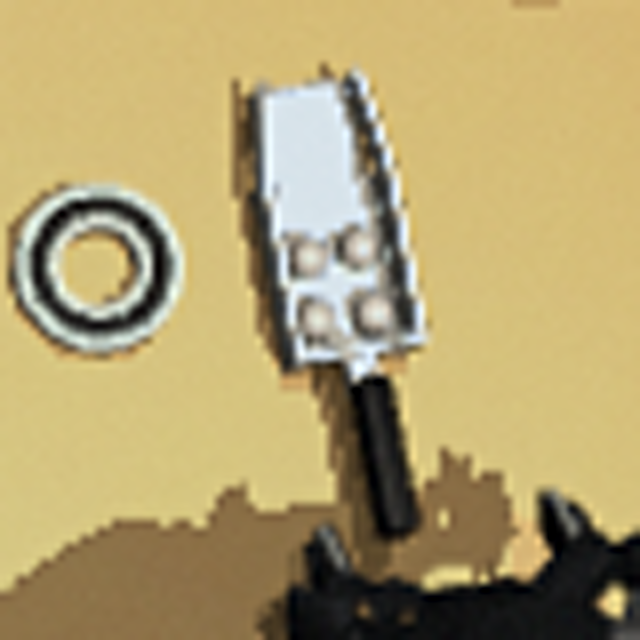

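View pics/s1.png

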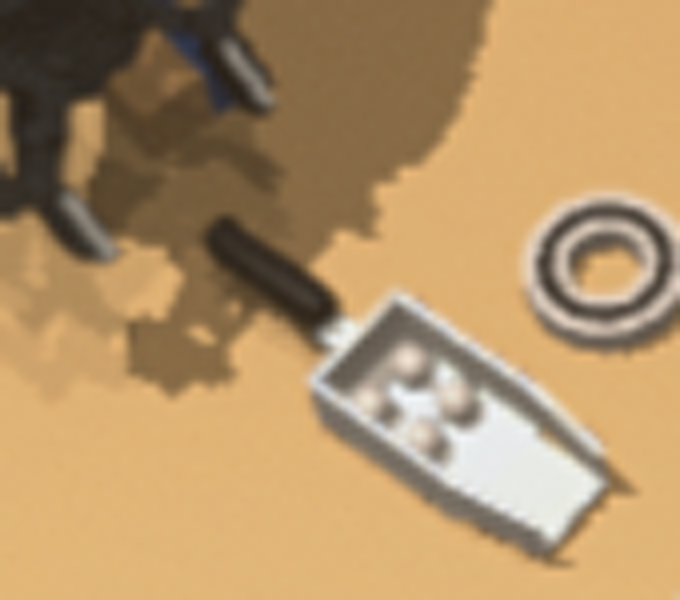

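Call:
play_rows --rows '[[0,[0.24,0.1,2.3],[0.3,0,0]],[0,[0.24,0.2,2.3],[0.3,0,0]],[0,[0.24,0.2,2.2],[0.3,0,0]],[0,[0,0,0],[0,0,0]],[0,[0,0,0],[0,0,0]]]'

```text
time: 4.8
ee_pos: [0.4939, -0.2922, 0.0523]
tcp_rot: [144.4, 1.0, 101.0]
wrist_force: [-0.8, -1.5, 0.1]
opening: 0.0852
```

Run:
```python
from plan import *
say()
z=np.load("pose.npz")["scoop"]; yaw=10.8; Q=tool(90+yaw,-35)
zt=np.array([np.sin(np.radians(35)),0,-np.cos(np.radians(35))])
g=np.array([.006,0,.04])+.008*zt
b=sc2w(z[:2],yaw,g); print(b)
rows([(b,Q)],step=2.5)
S=camera("scene");T=camera("top")
crop(T,280,160,360,240,8,"pics/t2.png")
crop(S,160,215,245,290,8,"pics/s2.png")
```

```text
{'time': 4.8, 'q': [-43.447, -11.944, -34.232, 44.452, 27.732, -48.943], 'ee_pos': [0.494, -0.292, 0.052], 'tcp_rot': [144.421, 0.973, 101.0], 'wrist_force': [-0.8, -1.533, 0.101], 'torque': [-0.075, 0.51, 0.06], 'opening': 0.085}
[ 0.47995516 -0.28667492  0.03344678]
1 1
[[0,[0.84,-2.11,0.78],[0.6,0.7,0.7]]]
```

View pics/t2.png

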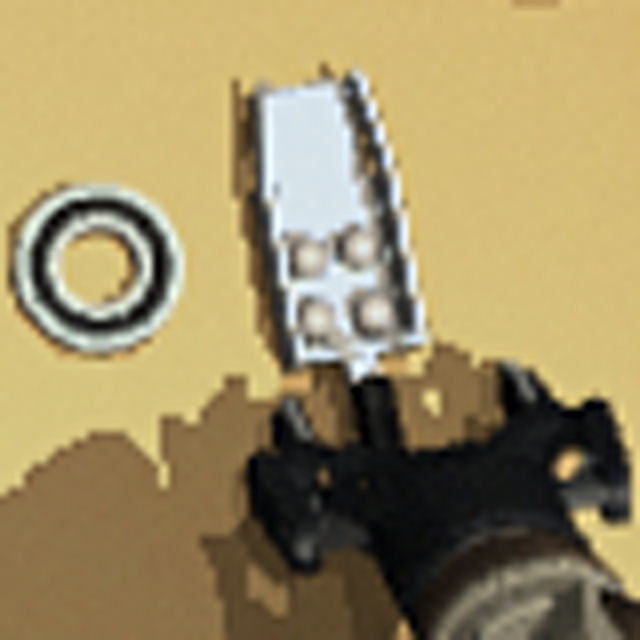

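View pics/s2.png

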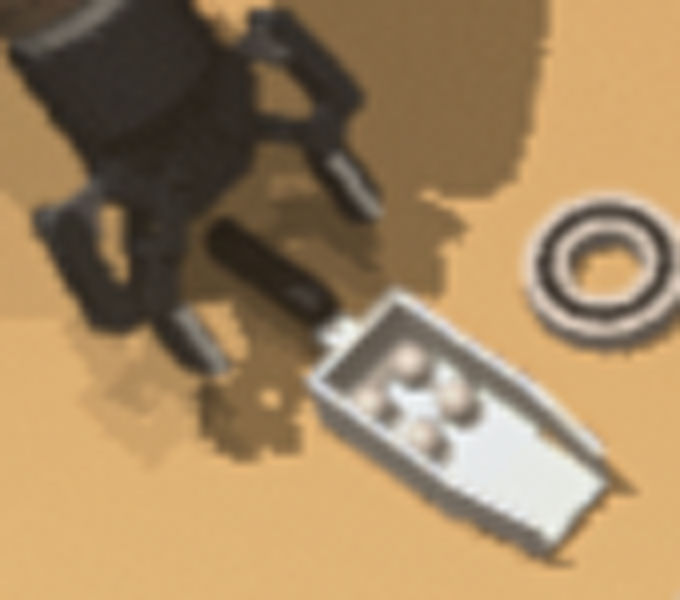

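Call:
play_rows --rows '[[0,[0.4,-1.0,0.4],[0.3,0.3,0.3]],[0,[0.4,-1.1,0.4],[0.3,0.3,0.3]],[0,[0,0,0],[0,0,0]],[0,[0,0,0],[0,0,0]]]'

```text
time: 5.3
ee_pos: [0.4778, -0.2881, 0.0337]
tcp_rot: [145.0, 0.2, 100.7]
wrist_force: [0.1, -0.4, 0.6]
opening: 0.0857
```

Run:
```python
from plan import *
say()
z=np.load("pose.npz")["scoop"]; yaw=10.8; Q=tool(90+yaw,-35)
zt=np.array([np.sin(np.radians(35)),0,-np.cos(np.radians(35))])
g=np.array([.006,0,.04])+.008*zt
b=sc2w(z[:2],yaw,g); print(b)
rows([(b,Q)],step=2.5)
```

```text
{'time': 5.3, 'q': [-44.399, -12.36, -36.39, 44.024, 27.955, -49.604], 'ee_pos': [0.478, -0.288, 0.034], 'tcp_rot': [145.016, 0.162, 100.68], 'wrist_force': [0.068, -0.448, 0.573], 'torque': [-0.105, 0.5, -0.034], 'opening': 0.086}
[ 0.47995516 -0.28667492  0.03344678]
1 1
[[0,[0.1,0.18,0.16],[0.0,0.2,0.0]]]
```

Good position. Close on the handle.

Call:
play_rows --rows '[[0.5,[0,0,0],[0,0,0]],[0.7,[0,0,0],[0,0,0]],[1,[0,0,0],[0,0,0]],[1,[0,0,0],[0,0,0]],[1,[0,0,0],[0,0,0]],[1,[0,0,0],[0,0,0]],[1,[0,0,0],[0,0,0]],[1,[0,0,0],[0,0,0]]]' --newtons 80

```text
time: 6.1
ee_pos: [0.4778, -0.2885, 0.0343]
tcp_rot: [145.0, 0.2, 100.6]
wrist_force: [0.0, 0.7, 1.2]
opening: 0.0146
```

Run:
```python
from plan import *
say()
S=camera("scene");T=camera("top")
crop(T,280,160,360,240,8,"pics/t3.png")
crop(S,160,215,245,290,8,"pics/s3.png")
```

```text
{'time': 6.1, 'q': [-44.433, -12.39, -36.358, 44.049, 27.966, -49.6], 'ee_pos': [0.478, -0.289, 0.034], 'tcp_rot': [144.986, 0.185, 100.646], 'wrist_force': [0.008, 0.689, 1.206], 'torque': [-0.071, 0.523, 0.067], 'opening': 0.015}
```

View pics/t3.png

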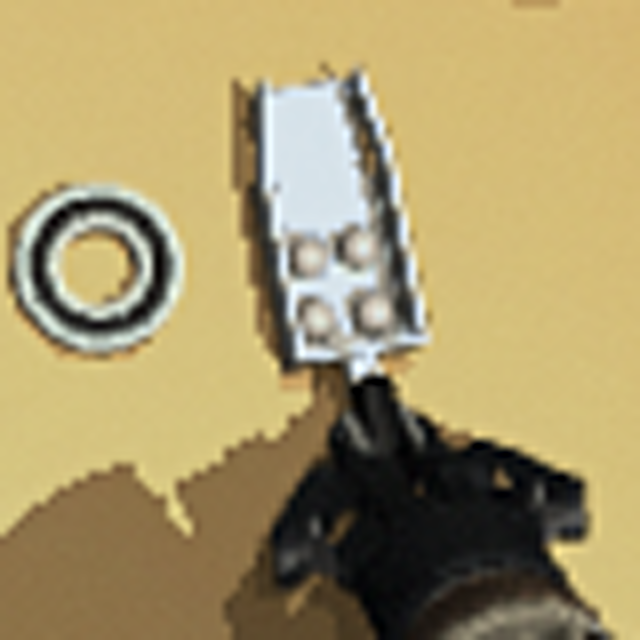

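View pics/s3.png

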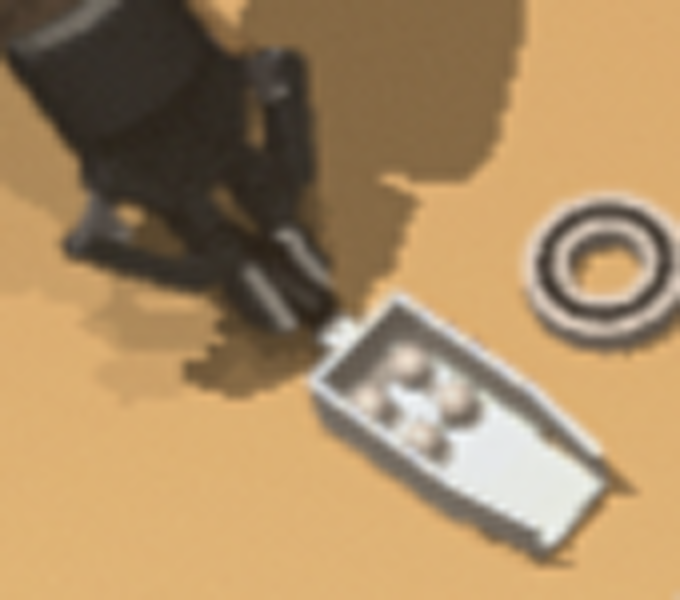

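Run:
```python
from plan import *
Q=tool(100.65,-35)
o=get_obs(); p=o["ee_pos"]
rows([(p+[0,0,.26],Q)],step=2)
```

```text
13 13
[[0,[-0.01,1.15,-1.64],[0.0,0.0,0.0]],[0,[-0.01,1.15,-1.64],[0.0,0.0,0.0]],[0,[-0.01,1.15,-1.64],[0.0,0.0,0.0]],[0,[-0.01,1.15,-1.64],[0.0,0.0,0.0]],[0,[-0.0,1.15,-1.64],[0.0,0.0,0.0]],[0,[-0.0,1.15,-1.64],[0.0,0.0,0.0]],[0,[-0.0,1.15,-1.64],[0.0,0.0,0.0]],[0,[-0.0,1.15,-1.64],[0.0,0.0,0.0]],[0,[-0.0,1.15,-1.64],[0.0,0.0,0.0]],[0,[-0.0,1.15,-1.64],[0.0,0.0,0.0]],[0,[-0.0,1.15,-1.64],[0.0,0.0,0.0]],[0,[-0.0,1.15,-1.64],[0.0,0.0,0.0]]]
[[0,[-0.0,1.15,-1.64],[0.0,0.0,0.0]]]
```

Call:
play_rows --rows '[[1,[0,0.2,-0.3],[0,0,0]],[1,[0,0.4,-0.6],[0,0,0]],[1,[0,0.7,-1.0],[0,0,0]],[1,[0,1.15,-1.64],[0,0,0]],[1,[0,0.6,-0.8],[0,0,0]],[1,[0,0,0],[0,0,0]]]' --newtons 100

```text
time: 6.8
ee_pos: [0.4771, -0.2879, 0.0903]
tcp_rot: [145.1, 0.1, 100.6]
wrist_force: [-0.1, 0.8, -2.0]
opening: 0.0144
```

Run:
```python
from plan import *
say()
S=camera("scene");T=camera("top")
crop(T,280,150,360,230,8,"pics/t4.png")
crop(S,160,205,245,280,8,"pics/s4.png")
```

```text
{'time': 6.8, 'q': [-44.403, -14.951, -31.914, 51.18, 27.875, -49.576], 'ee_pos': [0.477, -0.288, 0.09], 'tcp_rot': [145.128, 0.116, 100.623], 'wrist_force': [-0.099, 0.849, -2.005], 'torque': [-0.204, 0.91, -0.017], 'opening': 0.014}
```

View pics/s4.png

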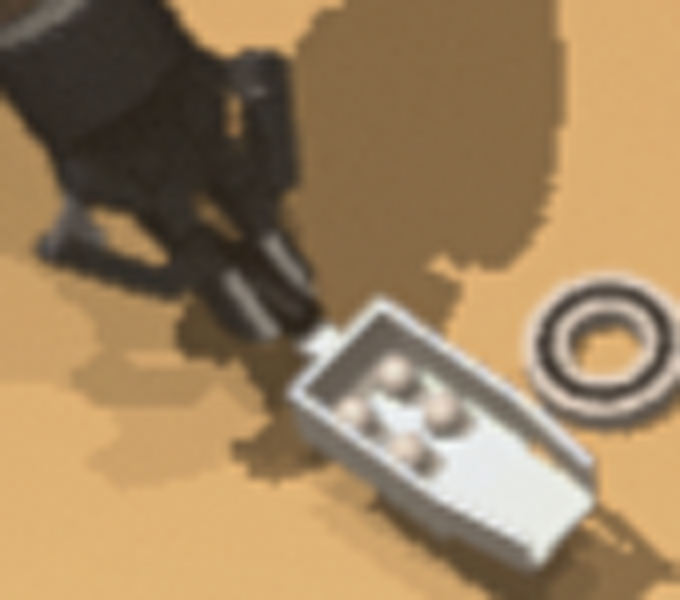

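```bash
cat >> plan.py <<'E'
def scoop_pts(P, off=(.008,0,.034-.04+.0)):
    "scoop points (rel scoop_grip) -> world, given present TCP, rigid grasp: tool tilt -35"
    o=get_obs(); r=R.from_euler("xyz",o["tcp_rot"],degrees=True)*R.from_euler("x",35,degrees=True)  # level frame tool: x=+scoop y, z=-scoop z, y=+scoop x
    M=np.stack([r.apply([0,1,0]),r.apply([1,0,0]),r.apply([0,0,-1])],1)
    return o["ee_pos"]+(np.atleast_2d(P)-np.array([.0082,0,-.0057]))@M.T, M
E
python3 - <<'E'
from plan import *
p,M=scoop_pts([(.164,.022,-.029),(.164,-.022,-.029),(.045,.028,-.005),(.045,-.028,-.005)]); print(M.round(3)); print(p.round(3))
S=camera("scene");T=camera("top")
crop(S,160,205,245,280,8,"pics/s5.png",proj(S,p))
crop(T,280,150,360,230,8,"pics/t5.png",proj(T,p))
E
```

```text
[[ 0.983 -0.184  0.003]
 [ 0.184  0.983  0.001]
 [-0.003 -0.     1.   ]]
[[ 0.626 -0.237  0.065]
 [ 0.634 -0.28   0.065]
 [ 0.508 -0.253  0.089]
 [ 0.518 -0.308  0.089]]
```

View pics/s5.png

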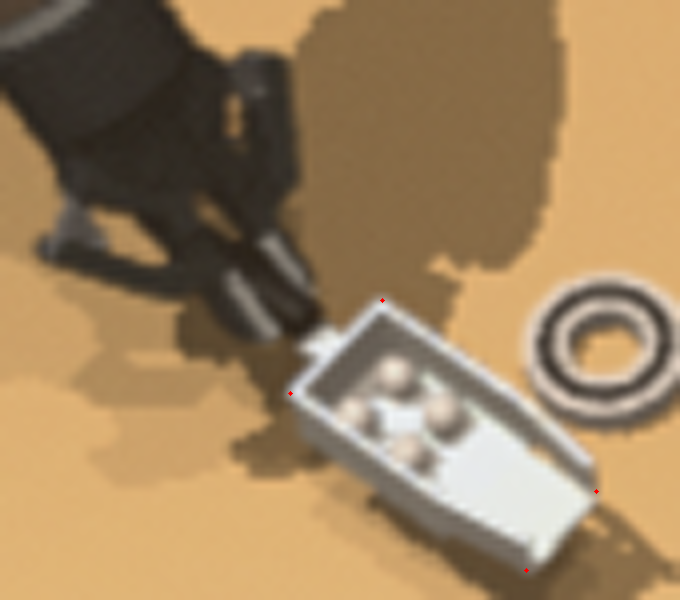

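View pics/t5.png

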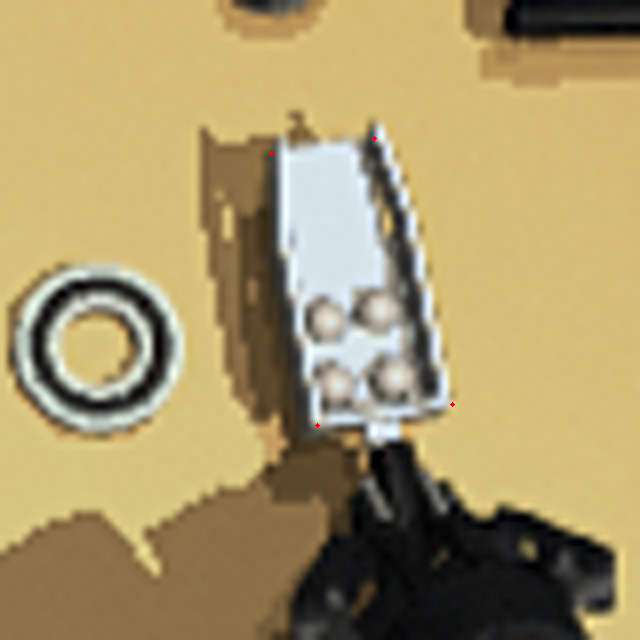

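Call:
play_rows --rows '[[1,[0,0.6,-0.8],[0,0,0]],[1,[0,1.15,-1.6],[0,0,0]],[1,[0,1.15,-1.6],[0,0,0]],[1,[0,1.15,-1.6],[0,0,0]],[1,[0,1.15,-1.6],[0,0,0]],[1,[0,1.15,-1.6],[0,0,0]],[1,[0,1.15,-1.6],[0,0,0]],[1,[0,1.15,-1.6],[0,0,0]],[1,[0,1.15,-1.6],[0,0,0]],[1,[0,0.8,-1.2],[0,0,0]],[1,[0,0.4,-0.6],[0,0,0]],[1,[0,0,0],[0,0,0]]]'

```text
time: 8.2
ee_pos: [0.4775, -0.2851, 0.2822]
tcp_rot: [145.6, -0.5, 100.6]
wrist_force: [0.4, 0.3, -1.8]
opening: 0.0149
```

Run:
```python
from plan import *
say()
rows([((.375,-.05,.30),tool(90,-35)),((.37,.143,.30),tool(80.9,-35))],step=1.8,claw=1)
```

```text
{'time': 8.2, 'q': [-44.109, -15.577, -10.922, 73.434, 27.769, -49.264], 'ee_pos': [0.478, -0.285, 0.282], 'tcp_rot': [145.575, -0.523, 100.62], 'wrist_force': [0.394, 0.302, -1.791], 'torque': [-0.203, 0.988, -0.014], 'opening': 0.015}
11 26
[[1,[1.67,-0.26,-0.3],[0.0,-0.4,0.6]],[1,[1.66,-0.27,-0.31],[0.0,-0.4,0.6]],[1,[1.66,-0.29,-0.33],[0.0,-0.4,0.6]],[1,[1.65,-0.31,-0.34],[0.0,-0.4,0.6]],[1,[1.65,-0.32,-0.35],[0.0,-0.4,0.6]],[1,[1.64,-0.34,-0.37],[0.0,-0.4,0.6]],[1,[1.63,-0.35,-0.38],[0.0,-0.4,0.6]],[1,[1.63,-0.37,-0.39],[0.0,-0.4,0.6]],[1,[1.62,-0.38,-0.4],[0.0,-0.4,0.6]],[1,[1.61,-0.4,-0.42],[0.0,-0.4,0.6]],[1,[1.61,-0.42,-0.43],[0.0,-0.4,0.6]],[1,[1.6,-0.43,-0.44],[0.0,-0.4,0.6]]]
[[1,[1.59,-0.45,-0.45],[0.0,-0.4,0.6]],[1,[1.58,-0.46,-0.46],[0.0,-0.4,0.6]],[1,[1.58,-0.48,-0.48],[0.0,-0.4,0.6]],[1,[1.75,-0.04,-0.03],[0.0,-0.5,0.7]],[1,[1.75,-0.06,-0.04],[0.0,-0.5,0.7]],[1,[1.75,-0.08,-0.06],[0.0,-0.5,0.7]],[1,[1.75,-0.1,-0.07],[0.0,-0.5,0.7]],[1,[1.75,-0.12,-0.08],[0.0,-0.5,0.7]],[1,[1.75,-0.14,-0.1],[0.0,-0.5,0.7]],[1,[1.74,-0.16,-0.11],[0.0,-0.5,0.7]],[1,[1.74,-0.18,-0.13],[0.0,-0.5,0.7]],[1,[1.74,-0.2,-0.14],[0.0,-0.5,0.7]]]
[[1,[1.73,-0.22,-0.16],[0.0,-0.5,0.7]],[1,[1.73,-0.24,-0.17],[0.0,-0.5,0.7]]]
```

Call:
play_rows --rows '[[1,[0.8,-0.15,-0.15],[0,-0.2,0.3]],[1,[1.6,-0.25,-0.3],[0,-0.4,0.6]],[1,[1.65,-0.3,-0.33],[0,-0.4,0.6]],[1,[1.65,-0.3,-0.34],[0,-0.4,0.6]],[1,[1.65,-0.32,-0.35],[0,-0.4,0.6]],[1,[1.65,-0.34,-0.37],[0,-0.4,0.6]],[1,[1.63,-0.35,-0.38],[0,-0.4,0.6]],[1,[1.63,-0.37,-0.39],[0,-0.4,0.6]],[1,[1.62,-0.38,-0.4],[0,-0.4,0.6]],[1,[1.6,-0.4,-0.42],[0,-0.4,0.6]],[1,[1.6,-0.42,-0.43],[0,-0.4,0.6]],[1,[1.6,-0.43,-0.44],[0,-0.4,0.6]]]'

```text
time: 9.4
ee_pos: [0.3903, -0.0954, 0.2829]
tcp_rot: [146.5, -1.5, 91.6]
wrist_force: [0.2, -0.1, -2.9]
opening: 0.0146
```

Run:
```python
from plan import *
say()
S=camera("scene");T=camera("top")
crop(S,160,130,310,240,5,"pics/s6.png")
rows([((.375,-.05,.30),tool(90,-35)),((.37,.143,.30),tool(80.9,-35))],step=1.9,claw=1)
```

```text
{'time': 9.4, 'q': [-23.789, -45.367, -29.011, 75.974, 14.841, -20.88], 'ee_pos': [0.39, -0.095, 0.283], 'tcp_rot': [146.531, -1.501, 91.593], 'wrist_force': [0.238, -0.14, -2.914], 'torque': [-0.025, 0.913, -0.004], 'opening': 0.015}
11 14
[[1,[1.51,-0.11,-0.68],[-0.5,-0.7,0.2]],[1,[1.5,-0.11,-0.7],[-0.5,-0.7,0.2]],[1,[1.49,-0.1,-0.72],[-0.5,-0.7,0.2]],[1,[1.75,-0.04,-0.03],[0.0,-0.5,0.7]],[1,[1.75,-0.06,-0.04],[0.0,-0.5,0.7]],[1,[1.75,-0.08,-0.06],[0.0,-0.5,0.7]],[1,[1.75,-0.1,-0.07],[0.0,-0.5,0.7]],[1,[1.75,-0.12,-0.08],[0.0,-0.5,0.7]],[1,[1.75,-0.14,-0.1],[0.0,-0.5,0.7]],[1,[1.74,-0.16,-0.11],[0.0,-0.5,0.7]],[1,[1.74,-0.18,-0.13],[0.0,-0.5,0.7]],[1,[1.74,-0.2,-0.14],[0.0,-0.5,0.7]]]
[[1,[1.73,-0.22,-0.16],[0.0,-0.5,0.7]],[1,[1.73,-0.24,-0.17],[0.0,-0.5,0.7]]]
```

View pics/s6.png

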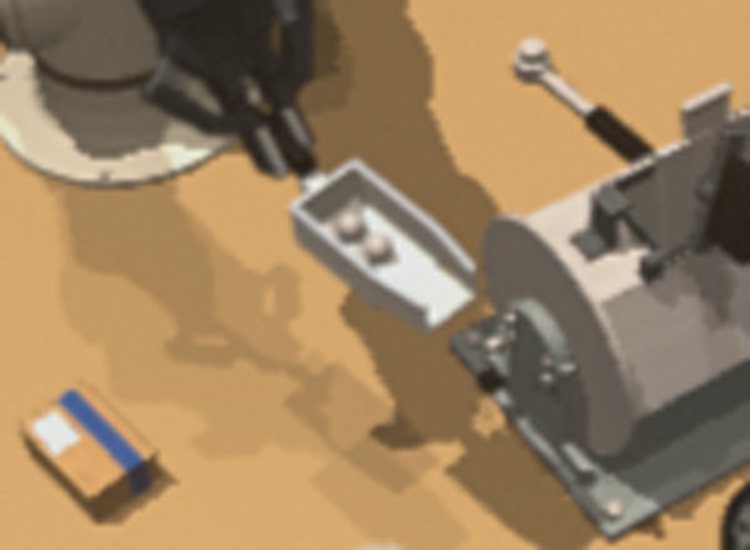

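```bash
cat > kin.py <<'E'
from h import *
D=[([77.12,5.011,10.033,95.098,0,90],[.12256,.53595,.24157],[180,.0766,77.118]),
([17.409,-18.335,-4.033,104.098,-0.078,18.53],[.3466,.1083,.3036],[179.781,.009,88.879]),
([-30.566,1.461,8.582,96.492,.327,-41.785],[.4534,-.2659,.2618],[179.313,.175,101.22]),
([-49.953,-16.57,-33.79,53.293,30.933,-54.945],[.4379,-.3021,.0859],[143.964,-.301,100.53]),
([-43.447,-11.944,-34.232,44.452,27.732,-48.943],[.4939,-.2922,.0523],[144.421,.973,101.0]),
([-44.433,-12.39,-36.358,44.049,27.966,-49.6],[.4778,-.2885,.0343],[144.986,.185,100.646]),
([-44.403,-14.951,-31.914,51.18,27.875,-49.576],[.4771,-.2879,.0903],[145.128,.116,100.623]),
([-44.109,-15.577,-10.922,73.434,27.769,-49.264],[.4775,-.2851,.2822],[145.575,-.523,100.62]),
([-23.789,-45.367,-29.011,75.974,14.841,-20.88],[.3903,-.0954,.2829],[146.531,-1.501,91.593])]
def Ry(a): return R.from_euler("y",a,degrees=True)
def fk(q,x):
    a,h,L1,b,c,f,k,d=x
    P=np.array([a,0,h])+Ry(q[1]).apply([0,0,L1])+Ry(q[1]-q[2]).apply([b,0,c])
    Rp=Ry(q[1]-q[2]+q[3])
    P=P+Rp.apply([f,0,k])
    Rt=Rp*R.from_euler("z",-q[4],degrees=True)*R.from_euler("y",90,degrees=True)*R.from_euler("z",s6(q[5]),degrees=True)
    P=P+Rt.apply([0,0,d]); Rz=R.from_euler("z",q[0],degrees=True)
    return Rz.apply(P),Rz*Rt
def s6(x): return x+90
if __name__=="__main__":
    def f(x): return np.concatenate([fk(q,x)[0]-p for q,p,_ in D]+[[1e-3*(x[5]-0),1e-4*(x[0])]])
    for q,p,o in D:
        Q=fk(q,[0,.3,.3,.3,0,0,0,.2])[1]; T=R.from_euler("xyz",o,degrees=True); print((Q.inv()*T).as_rotvec(degrees=True).round(1))
    r=least_squares(f,[0,.3,.3,.3,.0,0,0,.2]); print(r.x.round(4)); print((f(r.x)[:-2].reshape(-1,3)*1000).round(1)); np.save("kin.npy",r.x)
E
python3 kin.py
```

```text
[ 0. -0.  0.]
[-0.1 -0.1 -0. ]
[-0.4  0.5 -0. ]
[-50.6  35.5   0. ]
[-41.8  36.4   0. ]
[-42.6  36.3   0. ]
[-42.4  36.2   0. ]
[-42.1  36.2  -0. ]
[-10.6  27.7  -0. ]
[-0.0187  0.1877  0.4354  0.4562  0.0008  0.6857  0.0755 -0.2717]
[[ -0.2  -1.    6.6]
 [  0.1   0.   -2.8]
 [ -0.5   0.2   5.4]
 [  0.6  -2.5 -16.7]
 [ -1.2  -0.3   9.9]
 [ -1.6   0.1   9. ]
 [ -1.3  -0.3   0.4]
 [  6.   -7.2 -25. ]
 [ -7.1   2.5  13.2]]
```

```bash
sed -i 's/"z",-q\[4\]/"z",q[4]/' kin.py; python3 kin.py
```

```text
[ 0. -0.  0.]
[-0.  0. -0.]
[-0.  0. -0.]
[ 0. -0.  0.]
[ 0. -0.  0.]
[-0. -0.  0.]
[0. 0. 0.]
[-0. -0. -0.]
[0. 0. 0.]
[ 0.      0.1599  0.42    0.5188  0.0362  0.1442 -0.      0.274 ]
[[-0.  -0.  -0. ]
 [ 0.  -0.  -0. ]
 [-0.  -0.   0. ]
 [-0.   0.   0. ]
 [ 0.  -0.  -0.1]
 [ 0.  -0.   0. ]
 [-0.  -0.   0. ]
 [ 0.  -0.   0. ]
 [ 0.   0.  -0. ]]
```

```bash
cat >> kin.py <<'E'
K=np.load("kin.npy") if __name__!="__main__" else None
LO=np.array([-179.16,-48.56,-65.8,-126.05,-82.76,-180]);HI=np.array([179.16,103.87,70.77,130.52,87.17,180])
def ik(P,Q,q0,lim=True):
    def f(q):
        p,r=fk(q,K); return np.r_[(p-P)*1000,(r.inv()*Q).as_rotvec()*300]
    r=least_squares(f,np.clip(q0,LO+.1,HI-.1),bounds=(LO,HI) if lim else (-np.inf,np.inf),x_scale=10); return r.x,np.linalg.norm(f(r.x))
def tipTCP(tum,lx,lz,beta,yawerr=0,tilt=-35,ly=0,rel=(.1558,0,-.0233)):
    # scoop frame axes in tumbler, tipped by beta (deg) spout-down
    y=np.degrees(tum[2])+yawerr; M=R.from_euler("z",y,degrees=True)*R.from_euler("y",beta,degrees=True)
    lip=R.from_euler("z",np.degrees(tum[2]),degrees=True).apply([lx,ly,0])+[tum[0],tum[1],lz]
    tcp=lip-M.apply(rel)
    X=M.apply([0,1,0]);Z0=M.apply([0,0,-1]);Y=np.cross(Z0,X)
    Q=R.from_matrix(np.stack([X,Y,Z0],1))*R.from_euler("x",tilt,degrees=True)
    return tcp,Q
E
python3 - <<'E'
from kin import *
tum=np.load("pose.npz")["tum"]
q0=[22,-40,-25,80,0,20]
for z in (.30,.24,.211):
  for b in (0,):
    P,Q=tipTCP(tum,-.014,z,b); q,e=ik(P,Q,q0); print(z,b,P.round(3),q.round(1),round(e,2))
for b in (0,10,20,30,40,45,50):
    P,Q=tipTCP(tum,-.014,.211-.007*b/45,b); q0,e=ik(P,Q,q0); print(b,P.round(3),q0.round(1),round(e,2))
E
```

```text
0.3 0 [0.369 0.143 0.323] [ 38.1 -40.3 -21.9  82.9 -24.9  41.5] 0.0
0.24 0 [0.369 0.143 0.263] [ 38.1 -43.3 -30.2  77.6 -24.9  41.5] 0.0
0.211 0 [0.369 0.143 0.234] [ 38.1 -44.5 -34.1  75.  -24.9  41.5] 0.0
0 [0.369 0.143 0.234] [ 38.1 -44.5 -34.1  75.  -24.9  41.5] 0.0
10 [0.375 0.142 0.259] [ 31.5 -35.3 -23.6  82.3 -16.   37.8] 0.0
20 [0.386 0.14  0.283] [ 25.6 -25.3 -12.6  90.2  -8.5  33.7] 0.0
30 [0.401 0.138 0.304] [ 20.5 -14.4  -1.1  98.9  -2.5  29.5] 0.0
40 [0.419 0.135 0.323] [ 16.4  -2.9  11.  108.5   2.2  25.4] 0.0
45 [0.43  0.133 0.331] [ 14.7   3.1  17.4 113.5   4.   23.5] 0.0
50 [0.441 0.131 0.338] [ 13.2   9.3  24.1 118.8   5.6  21.6] 0.0
```

Run:
```python
from kin import *
from plan import tool
q=[-23.789,-45.367,-29.011,75.974,14.841,-20.88]
for x,y,yaw in ((.38,-.04,89),(.38,.0,87.5),(.38,.03,86),(.375,.06,84.5),(.372,.1,83)):
  for z in (.30,.33,.36,.38):
    qq,e=ik(np.array([x,y,z]),tool(yaw,-35),q,False); print(x,y,z,qq.round(1),round(e,2))
```

```text
0.38 -0.04 0.3 [ -9.5 -51.2 -30.2  76.3   4.9  -7. ] 0.0
0.38 -0.04 0.33 [ -9.5 -49.2 -25.9  78.6   4.9  -7. ] 0.0
0.38 -0.04 0.36 [ -9.5 -47.2 -21.5  81.    4.9  -7. ] 0.0
0.38 -0.04 0.38 [ -9.5 -45.7 -18.4  82.6   4.9  -7. ] 0.0
0.38 0.0 0.3 [  1.8 -51.7 -30.4  76.4  -2.4   3.5] 0.0
0.38 0.0 0.33 [  1.8 -49.7 -26.1  78.7  -2.4   3.5] 0.0
0.38 0.0 0.36 [  1.8 -47.6 -21.6  81.   -2.4   3.5] 0.0
0.38 0.0 0.38 [  1.8 -46.1 -18.6  82.6  -2.4   3.5] 0.0
0.38 0.03 0.3 [ 10.4 -50.9 -30.   76.7  -8.2  11.9] 0.0
0.38 0.03 0.33 [ 10.4 -48.9 -25.7  79.1  -8.2  11.9] 0.0
0.38 0.03 0.36 [ 10.4 -46.8 -21.3  81.4  -8.2  11.9] 0.0
0.38 0.03 0.38 [ 10.4 -45.4 -18.2  83.   -8.2  11.9] 0.0
0.375 0.06 0.3 [ 19.  -49.7 -29.3  77.8 -13.7  20.4] 0.0
0.375 0.06 0.33 [ 19.  -47.8 -25.   80.2 -13.7  20.4] 0.0
0.375 0.06 0.36 [ 19.  -45.7 -20.6  82.6 -13.7  20.4] 0.0
0.375 0.06 0.38 [ 19.  -44.3 -17.6  84.2 -13.7  20.4] 0.0
0.372 0.1 0.3 [ 28.9 -46.4 -27.7  79.1 -19.6  30.6] 0.0
0.372 0.1 0.33 [ 28.9 -44.6 -23.5  81.6 -19.6  30.6] 0.0
0.372 0.1 0.36 [ 28.9 -42.7 -19.1  84.1 -19.6  30.6] 0.0
0.372 0.1 0.38 [ 28.9 -41.4 -16.   85.8 -19.6  30.6] 0.0
```

Run:
```python
from plan import *
from kin import *
q=get_obs()["q"]
for w in ((.405,-.09,.40,91.5),(.41,-.04,.405,89),(.41,.03,.405,86),(.38,.13,.40,81.5),(.369,.143,.32,80.9),(.369,.143,.26,80.9)):
    print(ik(np.array(w[:3]),tool(w[3],-35),q)[0].round(1))
rows([((.405,-.09,.40),tool(91.5,-35)),((.41,.03,.405),tool(86,-35)),((.38,.13,.40),tool(81.5,-35))],step=1.9,claw=1)
```

```text
[-20.8 -39.  -13.1  83.   12.6 -18.6]
[ -8.4 -40.4 -13.4  82.3   4.2  -6.1]
[  9.2 -40.1 -13.2  82.7  -7.5  10.9]
[ 34.3 -36.2 -11.   88.  -22.9  37.2]
[ 38.1 -40.4 -22.4  82.6 -24.9  41.5]
[ 38.1 -43.3 -30.6  77.3 -24.9  41.5]
6 20
[[1,[0.1,1.09,-1.27],[-0.2,-0.2,-0.1]],[1,[0.09,1.1,-1.26],[-0.2,-0.2,-0.1]],[1,[0.09,1.1,-1.26],[-0.2,-0.2,-0.1]],[1,[0.08,1.11,-1.25],[-0.2,-0.2,-0.1]],[1,[0.08,1.11,-1.25],[-0.2,-0.2,-0.1]],[1,[0.07,1.12,-1.25],[-0.2,-0.2,-0.1]],[1,[0.06,1.12,-1.24],[-0.2,-0.2,-0.1]],[1,[1.71,0.14,0.01],[0.0,-0.5,0.6]],[1,[1.71,0.12,-0.01],[0.0,-0.5,0.6]],[1,[1.71,0.1,-0.02],[0.0,-0.5,0.6]],[1,[1.72,0.08,-0.03],[0.0,-0.5,0.6]],[1,[1.72,0.06,-0.05],[0.0,-0.5,0.6]]]
[[1,[1.72,0.04,-0.06],[0.0,-0.5,0.6]],[1,[1.72,0.02,-0.07],[0.0,-0.5,0.6]],[1,[1.63,-0.55,-0.28],[0.0,-0.4,0.6]],[1,[1.62,-0.57,-0.3],[0.0,-0.4,0.6]],[1,[1.61,-0.59,-0.31],[0.0,-0.4,0.6]],[1,[1.6,-0.6,-0.32],[0.0,-0.4,0.6]],[1,[1.59,-0.62,-0.33],[0.0,-0.4,0.6]],[1,[1.58,-0.64,-0.34],[0.0,-0.4,0.6]]]
```

Call:
play_rows --rows '[[1,[0.05,0.6,-0.7],[-0.2,-0.2,0]],[1,[0.1,1.1,-1.25],[-0.2,-0.2,0]],[1,[0.1,1.1,-1.25],[-0.2,-0.2,0]],[1,[0.1,1.1,-1.25],[-0.2,-0.2,0]],[1,[0.1,1.1,-1.25],[-0.2,-0.2,0]],[1,[0.1,1.1,-1.25],[-0.2,-0.2,0]],[1,[0.5,0.7,-0.8],[0,-0.3,0.3]],[1,[1.7,0.14,0],[0,-0.5,0.6]],[1,[1.7,0.1,0],[0,-0.5,0.6]],[1,[1.7,0.1,0],[0,-0.5,0.6]],[1,[1.7,0.05,-0.05],[0,-0.5,0.6]],[1,[1.7,0.05,-0.05],[0,-0.5,0.6]]]'

```text
time: 10.7
ee_pos: [0.4097, -0.0015, 0.3916]
tcp_rot: [145.5, -0.2, 85.9]
wrist_force: [0.4, 0.6, -2.7]
opening: 0.0144
```

Run:
```python
from plan import *
from kin import *
say()
rows([((.38,.13,.40),tool(81.3,-35)),((.369,.143,.30),tool(80.9,-35))],step=1.9,claw=1)
```

```text
{'time': 10.7, 'q': [1.97, -41.135, -15.076, 81.74, -3.269, 5.141], 'ee_pos': [0.41, -0.002, 0.392], 'tcp_rot': [145.545, -0.207, 85.883], 'wrist_force': [0.434, 0.645, -2.747], 'torque': [0.061, 0.922, 0.053], 'opening': 0.014}
6 14
[[1,[1.61,-0.35,-0.36],[-0.1,-0.3,0.5]],[1,[1.61,-0.36,-0.37],[-0.1,-0.3,0.5]],[1,[1.6,-0.37,-0.38],[-0.1,-0.3,0.5]],[1,[1.6,-0.38,-0.39],[-0.1,-0.3,0.5]],[1,[1.59,-0.4,-0.4],[-0.1,-0.3,0.5]],[1,[1.59,-0.41,-0.41],[-0.1,-0.3,0.5]],[1,[1.58,-0.42,-0.42],[-0.1,-0.3,0.5]],[1,[1.58,-0.43,-0.43],[-0.1,-0.3,0.5]],[1,[0.19,-1.13,1.24],[0.0,0.0,0.1]],[1,[0.19,-1.13,1.24],[0.0,0.0,0.1]],[1,[0.19,-1.13,1.24],[0.0,0.0,0.1]],[1,[0.19,-1.13,1.24],[0.0,0.0,0.1]]]
[[1,[0.19,-1.13,1.24],[0.0,0.0,0.1]],[1,[0.19,-1.13,1.24],[0.0,0.0,0.1]]]
```

Call:
play_rows --rows '[[1,[1.6,-0.35,-0.36],[-0.1,-0.3,0.5]],[1,[1.6,-0.36,-0.37],[-0.1,-0.3,0.5]],[1,[1.6,-0.37,-0.38],[-0.1,-0.3,0.5]],[1,[1.6,-0.38,-0.39],[-0.1,-0.3,0.5]],[1,[1.6,-0.4,-0.4],[-0.1,-0.3,0.5]],[1,[1.6,-0.4,-0.4],[-0.1,-0.3,0.5]],[1,[1.3,-0.4,-0.4],[-0.1,-0.3,0.5]],[1,[0.8,-0.4,-0.2],[-0.1,-0.3,0.5]],[1,[0.3,-0.2,0],[0,0,0]],[1,[0,0,0],[0,0,0]]]'

```text
time: 11.7
ee_pos: [0.3786, 0.1321, 0.3961]
tcp_rot: [145.0, -0.7, 81.1]
wrist_force: [-0.3, -0.5, -3.3]
opening: 0.0144
```

```bash
cat > lipov.py <<'E'
from plan import *
from kin import tipTCP
from ov import W,rect,hatch,tum
import sys
def shot(tag,th=1.5):
    p,M=scoop_pts([(.164,.022,-.029),(.164,-.022,-.029),(.045,.028,-.005),(.045,-.028,-.005),(.164,0,-.029)])
    lip=p[4]; c,s=np.cos(tum[2]),np.sin(tum[2]); d=lip[:2]-tum[:2]
    print("lip tum xyz mm",np.round([1000*(c*d[0]+s*d[1]),1000*(-s*d[0]+c*d[1]),1000*lip[2]],1),"pitch down",np.degrees(np.arcsin(-M[2,0])).round(2),"roll",np.degrees(np.arcsin(M[2,1])).round(2),"yaw rel",(np.degrees(np.arctan2(M[1,0],M[0,0]))-np.degrees(tum[2])).round(2))
    S=camera("scene");T=camera("top")
    m=W(tum,rect(-.03,.03,-.031,.031,.202))
    crop(S,225,95,345,215,5,f"pics/s{tag}.png",proj(S,np.r_[p,m]))
    crop(T,150,130,270,250,5,f"pics/t{tag}.png",proj(T,np.r_[p,m]))
    a=cv2.imread(f"pics/s{tag}.png");b=cv2.imread(f"pics/t{tag}.png"); 
    cv2.imwrite(f"pics/st{tag}.png",cv2.resize(np.hstack([a,b]),(800,400)))
E
python3 - <<'E'
from lipov import *
say(); shot("7")
P,Q=tipTCP(tum,-.014,.24,0); rows([(P,Q)],step=1.9,claw=1)
E
```

```text
{'time': 11.7, 'q': [34.581, -36.66, -11.708, 87.594, -22.78, 38.061], 'ee_pos': [0.379, 0.132, 0.396], 'tcp_rot': [144.979, -0.719, 81.133], 'wrist_force': [-0.346, -0.461, -3.332], 'torque': [0.112, 0.936, 0.037], 'opening': 0.014}
lip tum xyz mm [ -2.6  -7.9 372.8] pitch down -0.02 roll 0.72 yaw rel 0.21
8 8
[[1,[0.1,-1.07,1.28],[0.0,-0.1,0.0]],[1,[0.1,-1.07,1.28],[0.0,-0.1,0.0]],[1,[0.1,-1.07,1.28],[0.0,-0.1,0.0]],[1,[0.11,-1.07,1.28],[0.0,-0.1,0.0]],[1,[0.11,-1.07,1.28],[0.0,-0.1,0.0]],[1,[0.11,-1.07,1.28],[0.0,-0.1,0.0]],[1,[0.11,-1.07,1.28],[0.0,-0.1,0.0]],[1,[0.12,-1.07,1.28],[0.0,-0.1,0.0]]]
```

View pics/st7.png

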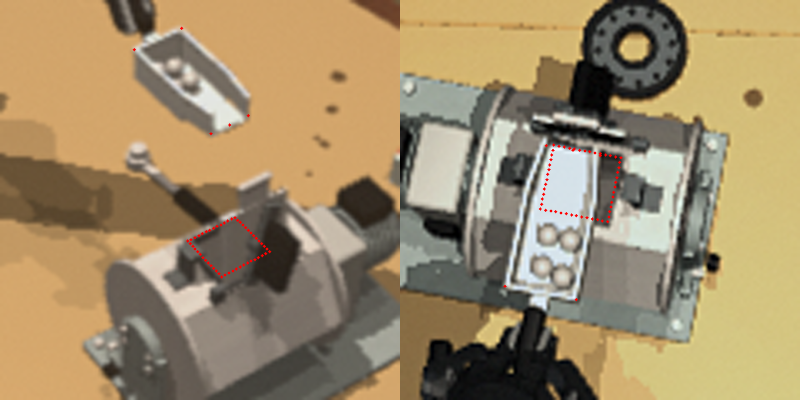

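Call:
play_rows --rows '[[1,[0.1,-0.6,0.7],[0,-0.1,0]],[1,[0.1,-1.1,1.3],[0,-0.1,0]],[1,[0.1,-1.1,1.3],[0,-0.1,0]],[1,[0.1,-1.1,1.3],[0,-0.1,0]],[1,[0.1,-1.1,1.3],[0,-0.1,0]],[1,[0.1,-1.1,1.3],[0,-0.1,0]],[1,[0.1,-0.9,1.1],[0,-0.1,0]],[1,[0.1,-0.5,0.6],[0,0,0]],[1,[0,0,0],[0,0,0]],[1,[0,0,0],[0,0,0]]]'

```text
time: 12.8
ee_pos: [0.3703, 0.1374, 0.2717]
tcp_rot: [145.0, -0.1, 80.1]
wrist_force: [-0.5, 0.4, -1.4]
opening: 0.0143
```

Run:
```python
from lipov import *
say(); shot("8")
P,Q=tipTCP(tum,-.014,.213,0); rows([(P,Q)],step=1.0,claw=1)
```

```text
{'time': 12.8, 'q': [37.285, -43.054, -29.206, 78.291, -24.822, 41.541], 'ee_pos': [0.37, 0.137, 0.272], 'tcp_rot': [144.967, -0.15, 80.078], 'wrist_force': [-0.466, 0.416, -1.441], 'torque': [0.152, 0.946, -0.038], 'opening': 0.014}
lip tum xyz mm [-11.6  -7.2 248.4] pitch down -0.03 roll 0.15 yaw rel -0.84
4 4
[[1,[0.12,-0.57,0.7],[0.0,0.1,-0.2]],[1,[0.12,-0.56,0.7],[0.0,0.1,-0.2]],[1,[0.12,-0.56,0.7],[0.0,0.1,-0.2]],[1,[0.12,-0.56,0.7],[0.0,0.1,-0.2]]]
```

View pics/st8.png

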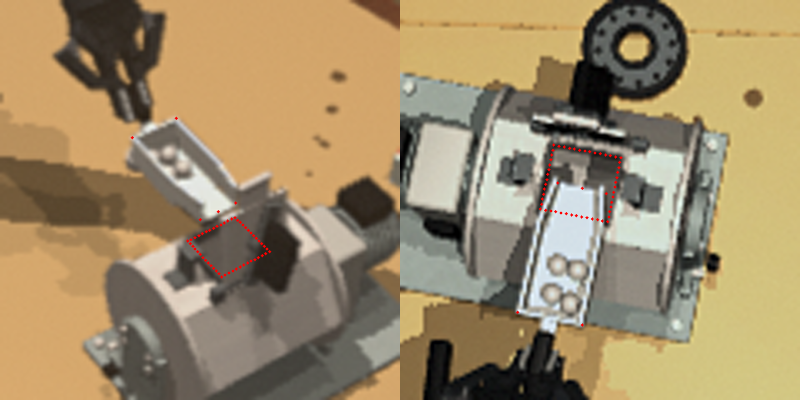

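Call:
play_rows --rows '[[1,[0.15,-0.5,0.6],[0,0.1,-0.2]],[1,[0.15,-0.56,0.7],[0,0.1,-0.2]],[1,[0.15,-0.56,0.7],[0,0.1,-0.2]],[1,[0.1,-0.4,0.5],[0,0.1,-0.2]],[1,[0,0,0],[0,0,0]],[1,[0,0,0],[0,0,0]]]'

```text
time: 13.5
ee_pos: [0.3693, 0.144, 0.2377]
tcp_rot: [144.9, -0.1, 81.1]
wrist_force: [-0.5, -1.0, -3.4]
opening: 0.0149
```

Run:
```python
from lipov import *
say(); shot("9")
P,Q=tipTCP(tum,-.014,.212,0); rows([(P,Q)],step=1.0,claw=1)
```

```text
{'time': 13.5, 'q': [38.222, -44.291, -33.632, 75.11, -24.89, 41.454], 'ee_pos': [0.369, 0.144, 0.238], 'tcp_rot': [144.926, -0.053, 81.056], 'wrist_force': [-0.465, -1.032, -3.36], 'torque': [0.129, 0.938, 0.043], 'opening': 0.015}
lip tum xyz mm [-13.6   1.9 214.6] pitch down -0.07 roll 0.05 yaw rel 0.14
1 1
[[1,[-0.15,-0.19,0.2],[0.1,-0.1,0.1]]]
```

View pics/st9.png

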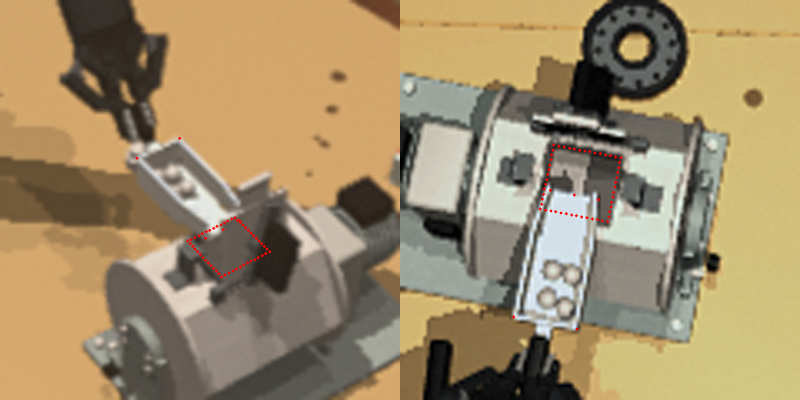

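Run:
```python
from lipov import *
w=[tipTCP(tum,-.014,.212,0)]
for i in range(1,17): 
    b=3*i; w.append(tipTCP(tum,-.015,.212-.007*b/45,b))
rows(w,step=3,claw=1,deg=8)
```

```text
1 17
[[1,[-0.15,-0.19,0.2],[0.1,-0.1,0.1]],[1,[0.0,0.47,-0.6],[3.0,0.0,0.0]],[1,[0.0,0.56,-0.54],[3.0,0.0,0.0]],[1,[0.0,0.56,-0.54],[3.0,0.0,0.0]],[1,[0.0,0.56,-0.54],[3.0,0.0,0.0]],[1,[-0.0,0.57,-0.54],[3.0,0.0,0.0]],[1,[-0.0,0.57,-0.54],[3.0,0.0,0.0]],[1,[0.0,0.57,-0.54],[3.0,0.0,0.0]],[1,[-0.0,0.57,-0.54],[3.0,0.0,0.0]],[1,[0.0,0.57,-0.54],[3.0,0.0,0.0]],[1,[0.0,0.58,-0.54],[3.0,0.0,0.0]],[1,[-0.0,0.58,-0.54],[3.0,0.0,0.0]]]
[[1,[0.0,0.58,-0.54],[3.0,0.0,0.0]],[1,[0.0,0.58,-0.54],[3.0,0.0,0.0]],[1,[-0.0,0.59,-0.54],[3.0,0.0,0.0]],[1,[0.0,0.59,-0.54],[3.0,0.0,0.0]],[1,[-0.0,0.59,-0.54],[3.0,0.0,0.0]]]
```

Call:
play_rows --rows '[[1,[-0.15,-0.2,0.2],[0.1,-0.1,0.1]],[1,[0,0,0],[0,0,0]],[1,[0,0.5,-0.6],[3,0,0]],[1,[0,0.56,-0.54],[3,0,0]],[1,[0,0.56,-0.54],[3,0,0]],[1,[0,0.56,-0.54],[3,0,0]]]'

```text
time: 14.2
ee_pos: [0.3753, 0.1415, 0.2663]
tcp_rot: [157.3, -0.1, 81.0]
wrist_force: [-1.0, -0.6, -1.8]
opening: 0.0144
```

Run:
```python
from lipov import *
say(); shot("10")
w=[]
for b in range(15,49,3): w.append(tipTCP(tum,-.015,.211-.006*b/45,b))
rows(w,step=3,claw=1,deg=8)
```

```text
{'time': 14.2, 'q': [30.164, -33.309, -21.069, 84.221, -13.995, 36.964], 'ee_pos': [0.375, 0.141, 0.266], 'tcp_rot': [157.328, -0.129, 80.997], 'wrist_force': [-1.022, -0.587, -1.826], 'torque': [0.114, 0.645, 0.025], 'opening': 0.014}
lip tum xyz mm [-1.590e+01  2.000e-01  2.103e+02] pitch down 12.33 roll 0.13 yaw rel 0.11
1 12
[[1,[0.01,0.44,-0.36],[2.8,-0.1,-0.1]],[1,[-0.0,0.57,-0.55],[3.0,0.0,0.0]],[1,[0.0,0.57,-0.54],[3.0,0.0,0.0]],[1,[-0.0,0.57,-0.54],[3.0,0.0,0.0]],[1,[0.0,0.58,-0.54],[3.0,0.0,0.0]],[1,[0.0,0.58,-0.54],[3.0,0.0,0.0]],[1,[-0.0,0.58,-0.54],[3.0,0.0,0.0]],[1,[0.0,0.58,-0.54],[3.0,0.0,0.0]],[1,[0.0,0.58,-0.54],[3.0,0.0,0.0]],[1,[-0.0,0.59,-0.54],[3.0,0.0,0.0]],[1,[0.0,0.59,-0.54],[3.0,0.0,0.0]],[1,[-0.0,0.59,-0.54],[3.0,0.0,0.0]]]
```

View pics/st10.png

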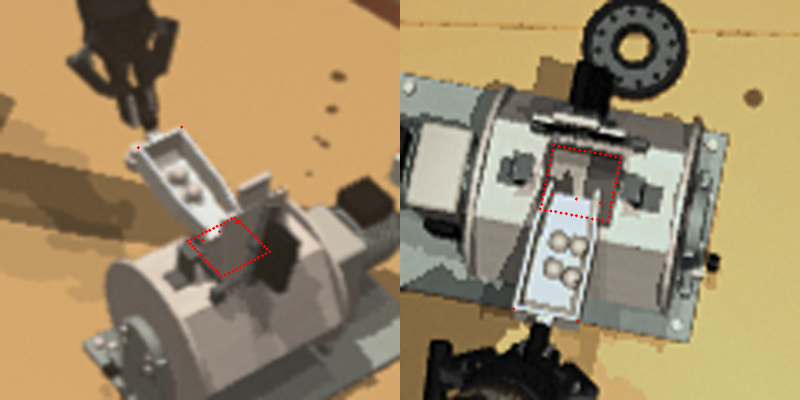

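Call:
play_rows --rows '[[1,[0,0.5,-0.45],[2.8,-0.1,-0.1]],[1,[0,0.57,-0.54],[3,0,0]],[1,[0,0.57,-0.54],[3,0,0]],[1,[0,0.57,-0.54],[3,0,0]],[1,[0,0.58,-0.54],[3,0,0]],[1,[0,0.58,-0.54],[3,0,0]],[1,[0,0.58,-0.54],[3,0,0]],[1,[0,0.58,-0.54],[3,0,0]]]'

```text
time: 15.1
ee_pos: [0.4106, 0.135, 0.3179]
tcp_rot: [-178.9, 0.2, 81.0]
wrist_force: [-0.7, 0.7, -2.0]
opening: 0.0146
```

Run:
```python
from lipov import *
say(); shot("11")
w=[]
for b in range(39,49,3): w.append(tipTCP(tum,-.015,.211-.006*b/45,b))
rows(w,step=3,claw=1,deg=8)
```

```text
{'time': 15.1, 'q': [18.001, -7.515, 6.376, 104.963, 0.315, 26.964], 'ee_pos': [0.411, 0.135, 0.318], 'tcp_rot': [-178.901, 0.206, 81.036], 'wrist_force': [-0.735, 0.681, -2.027], 'torque': [0.079, 0.067, 0.032], 'opening': 0.015}
lip tum xyz mm [-15.1  -1.1 207.2] pitch down 36.1 roll -0.21 yaw rel -0.03
1 4
[[1,[0.08,0.48,-0.51],[2.9,0.3,0.1]],[1,[-0.0,0.59,-0.54],[3.0,0.0,0.0]],[1,[0.0,0.59,-0.54],[3.0,0.0,0.0]],[1,[-0.0,0.59,-0.54],[3.0,0.0,0.0]]]
```

View pics/st11.png

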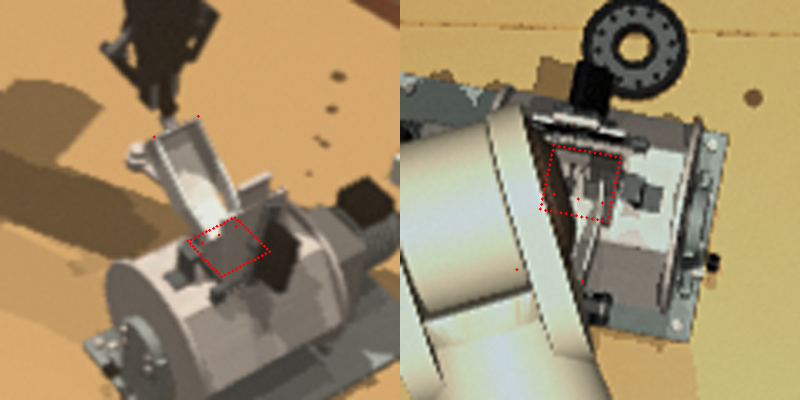

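Balls have left the pan (one at the mouth around (585,205) in the top view). Finish the tip and dwell.

Call:
play_rows --rows '[[1,[0,0.5,-0.5],[2.9,0.2,0]],[1,[0,0.59,-0.54],[3,0,0]],[1,[0,0.59,-0.54],[3,0,0]],[1,[0,0.59,-0.54],[3,0,0]],[1,[0,0,0],[0,0,0]],[1,[0,0,0],[0,0,0]],[1,[0,0,0],[0,0,0]],[1,[0,0,0],[0,0,0]],[1,[0,0,0],[0,0,0]],[1,[0,0,0],[0,0,0]]]'

```text
time: 16.2
ee_pos: [0.4327, 0.1316, 0.337]
tcp_rot: [-167.8, 0.3, 81.2]
wrist_force: [0.5, -0.1, -2.1]
opening: 0.0145
```

Run:
```python
from lipov import *
say(); shot("12")
S=camera("scene")
for d in spotter.spot_in(S,"ball0_center"): print(d)
b0=get_obs()
w=[tipTCP(tum,-.017,.22,40),tipTCP(tum,-.02,.25,20),tipTCP(tum,-.02,.30,0)]
rows(w,step=3,claw=1,deg=5)
crop(S,245,105,325,180,8,"pics/s12z.png")
```

```text
{'time': 16.2, 'q': [14.214, 5.7, 20.597, 116.235, 4.457, 22.555], 'ee_pos': [0.433, 0.132, 0.337], 'tcp_rot': [-167.832, 0.289, 81.246], 'wrist_force': [0.488, -0.078, -2.098], 'torque': [-0.052, -0.188, 0.026], 'opening': 0.014}
lip tum xyz mm [-16.1  -1.  206.9] pitch down 47.17 roll -0.29 yaw rel 0.02
{'point': [0.4759, 0.1275, 0.2632], 'confidence': 0.53}
{'point': [0.5941, 0.0979, 0.1341], 'confidence': 0.38}
4 11
[[1,[0.05,-0.84,0.11],[-3.6,0.2,0.1]],[1,[0.05,-0.84,0.06],[-3.6,0.2,0.1]],[1,[0.0,-0.72,0.32],[-4.0,0.0,0.0]],[1,[0.0,-0.74,0.27],[-4.0,0.0,0.0]],[1,[0.0,-0.75,0.22],[-4.0,0.0,0.0]],[1,[0.0,-0.77,0.16],[-4.0,0.0,0.0]],[1,[0.0,-0.78,0.11],[-4.0,0.0,0.0]],[1,[-0.0,-0.43,-0.07],[-5.0,0.0,0.0]],[1,[-0.0,-0.42,-0.1],[-5.0,0.0,0.0]],[1,[-0.0,-0.41,-0.14],[-5.0,0.0,0.0]],[1,[-0.0,-0.4,-0.18],[-5.0,0.0,0.0]]]
```

View pics/st12.png

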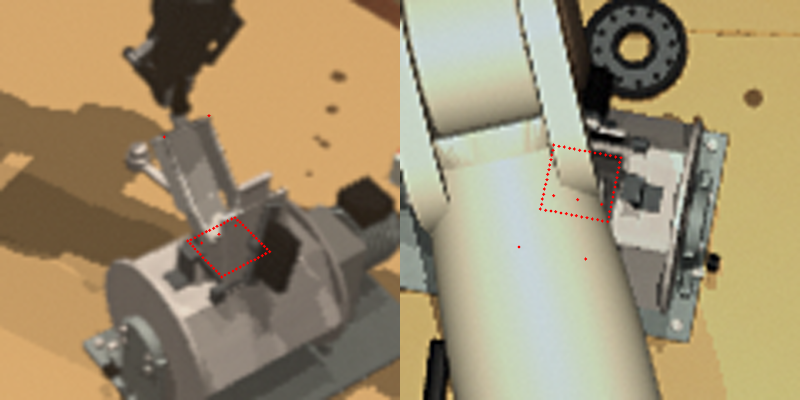

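View pics/s12z.png

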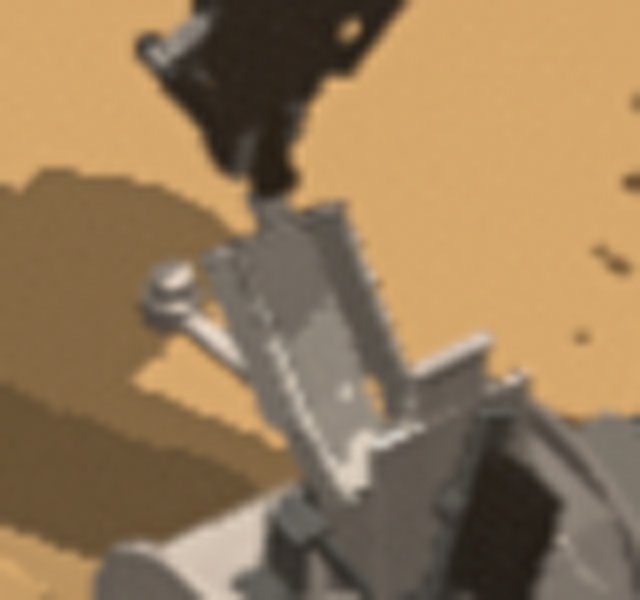

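Call:
play_rows --rows '[[1,[0,-0.5,-0.5],[-2,0,0]],[1,[0,-0.85,0.1],[-3.6,0.2,0]],[1,[0,-0.75,0.3],[-4,0,0]],[1,[0,-0.75,0.27],[-4,0,0]],[1,[0,-0.75,0.2],[-4,0,0]],[1,[0,-0.77,0.15],[-4,0,0]],[1,[0,-0.78,0.1],[-4,0,0]],[1,[0,-0.43,-0.1],[-5,0,0]],[1,[0,-0.42,-0.1],[-5,0,0]],[1,[0,-0.4,-0.15],[-5,0,0]],[1,[0,-0.4,-0.2],[-5,0,0]],[1,[0,0,0],[0,0,0]]]'

```text
time: 17.6
ee_pos: [0.3644, 0.1409, 0.3284]
tcp_rot: [145.1, -0.1, 81.0]
wrist_force: [0.3, 0.3, -0.4]
opening: 0.0147
```

Run:
```python
from lipov import *
from kin import ik
say(); shot("13")
q=get_obs()["q"]
for w in ((.41,.09,.41,83),(.41,.0,.41,88),(.42,-.1,.40,92),(.4778,-.2885,.30,100.65),(.4778,-.2885,.05,100.65)):
    print(ik(np.array(w[:3]),tool(w[3],-35),q)[0].round(1))
rows([((.405,.09,.40),tool(83,-35)),((.42,-.1,.39),tool(92,-35)),((.4778,-.2885,.20),tool(100.65,-35)),((.4778,-.2885,.06),tool(100.65,-35))],step=3.8,claw=1)
```

```text
{'time': 17.6, 'q': [38.234, -40.564, -21.401, 83.788, -24.786, 41.635], 'ee_pos': [0.364, 0.141, 0.328], 'tcp_rot': [145.114, -0.092, 80.964], 'wrist_force': [0.324, 0.334, -0.404], 'torque': [0.138, 0.816, 0.035], 'opening': 0.015}
lip tum xyz mm [-18.   -2.2 304.8] pitch down 0.11 roll 0.09 yaw rel 0.05
[ 23.3 -36.3 -10.4  84.8 -16.8  25.5]
[  1.2 -40.4 -12.7  82.7  -1.9   2.7]
[-21.9 -36.7 -12.   82.   13.4 -19.9]
[-44.5 -15.5  -9.1  74.6  28.1 -49.6]
[-44.5 -13.1 -35.1  46.2  28.1 -49.6]
4 21
[[1,[-1.47,2.64,-1.05],[-0.1,0.4,-0.6]],[1,[-1.49,2.63,-1.06],[-0.1,0.4,-0.6]],[1,[-1.51,2.62,-1.06],[-0.1,0.4,-0.6]],[1,[-3.11,0.42,0.5],[0.0,0.9,-1.2]],[1,[-3.13,0.36,0.45],[0.0,0.9,-1.2]],[1,[-3.14,0.29,0.41],[0.0,0.9,-1.2]],[1,[-3.15,0.22,0.36],[0.0,0.9,-1.2]],[1,[-3.16,0.15,0.31],[0.0,0.9,-1.2]],[1,[-3.17,0.09,0.26],[0.0,0.9,-1.2]],[1,[-2.38,-0.84,2.31],[0.0,0.6,-0.9]],[1,[-2.39,-0.88,2.29],[0.0,0.6,-0.9]],[1,[-2.4,-0.91,2.26],[0.0,0.6,-0.9]]]
[[1,[-2.41,-0.95,2.23],[0.0,0.6,-0.9]],[1,[-2.42,-0.99,2.21],[0.0,0.6,-0.9]],[1,[-2.43,-1.02,2.18],[0.0,0.6,-0.9]],[1,[-2.44,-1.06,2.16],[0.0,0.6,-0.9]],[1,[-2.44,-1.1,2.13],[0.0,0.6,-0.9]],[1,[-0.0,-2.01,2.87],[0.0,0.0,0.0]],[1,[-0.0,-2.01,2.87],[0.0,0.0,0.0]],[1,[-0.0,-2.01,2.87],[0.0,0.0,0.0]],[1,[-0.0,-2.01,2.87],[0.0,0.0,0.0]]]
```

View pics/st13.png

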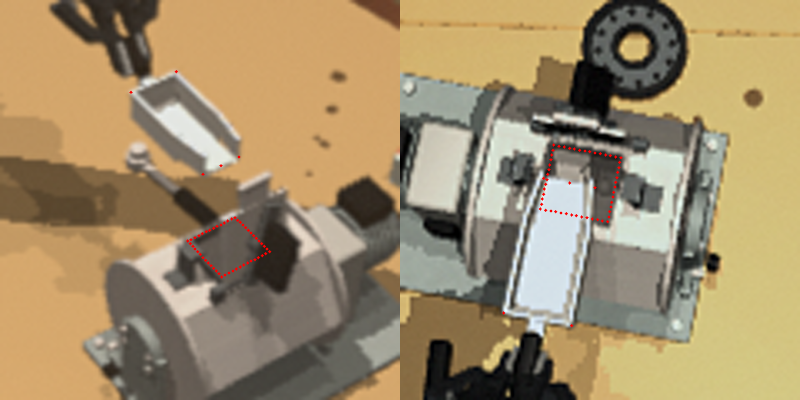

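Call:
play_rows --rows '[[1,[-0.5,2.0,-1.8],[0,0.3,-0.4]],[1,[-1.5,2.6,-1.3],[-0.1,0.4,-0.6]],[1,[-2.0,2.3,-0.8],[-0.1,0.5,-0.8]],[1,[-3.1,0.42,0.3],[0,0.9,-1.2]],[1,[-3.1,0.36,0.4],[0,0.9,-1.2]],[1,[-3.1,0.3,0.4],[0,0.9,-1.2]],[1,[-3.1,0.2,0.35],[0,0.9,-1.2]],[1,[-3.1,0.15,0.3],[0,0.9,-1.2]],[1,[-3.1,0.1,0.25],[0,0.9,-1.2]],[1,[-2.4,-0.85,2.3],[0,0.6,-0.9]],[1,[-2.4,-0.9,2.3],[0,0.6,-0.9]],[1,[-2.4,-0.9,2.25],[0,0.6,-0.9]]]'

```text
time: 18.9
ee_pos: [0.438, -0.1781, 0.3268]
tcp_rot: [145.4, -0.7, 95.7]
wrist_force: [1.6, 0.8, -1.5]
opening: 0.0145
```

Run:
```python
from lipov import *
say()
rows([((.4778,-.2885,.10),tool(100.65,-35))],step=3.5,claw=1)
```

```text
{'time': 18.9, 'q': [-34.694, -31.007, -17.031, 76.586, 22.065, -34.767], 'ee_pos': [0.438, -0.178, 0.327], 'tcp_rot': [145.378, -0.669, 95.721], 'wrist_force': [1.587, 0.816, -1.525], 'torque': [-0.095, 0.67, 0.005], 'opening': 0.014}
8 8
[[1,[-1.46,-1.31,2.52],[0.0,0.3,-0.6]],[1,[-1.46,-1.32,2.51],[0.0,0.3,-0.6]],[1,[-1.46,-1.34,2.51],[0.0,0.3,-0.6]],[1,[-1.45,-1.36,2.5],[0.0,0.3,-0.6]],[1,[-1.45,-1.37,2.49],[0.0,0.3,-0.6]],[1,[-1.45,-1.39,2.48],[0.0,0.3,-0.6]],[1,[-1.45,-1.4,2.47],[0.0,0.3,-0.6]],[1,[-1.45,-1.42,2.46],[0.0,0.3,-0.6]]]
```

Call:
play_rows --rows '[[1,[-1.46,-1.3,2.5],[0,0.3,-0.6]],[1,[-1.46,-1.3,2.5],[0,0.3,-0.6]],[1,[-1.46,-1.34,2.5],[0,0.3,-0.6]],[1,[-1.45,-1.36,2.5],[0,0.3,-0.6]],[1,[-1.45,-1.37,2.5],[0,0.3,-0.6]],[1,[-1.45,-1.4,2.4],[0,0.3,-0.6]],[1,[-1.2,-1.2,1.8],[0,0.3,-0.6]],[1,[0,0,0],[0,0,0]],[1,[0,0,0],[0,0,0]]]'

```text
time: 19.8
ee_pos: [0.4679, -0.2909, 0.1217]
tcp_rot: [145.7, -1.3, 99.5]
wrist_force: [0.3, 0.9, -0.5]
opening: 0.0146
```

Run:
```python
from lipov import *
say()
rows([((.4778,-.2885,.036),tool(100.65,-35))],step=1.2,claw=1)
```

```text
{'time': 19.8, 'q': [-45.437, -15.618, -28.604, 56.533, 28.155, -49.373], 'ee_pos': [0.468, -0.291, 0.122], 'tcp_rot': [145.705, -1.276, 99.518], 'wrist_force': [0.344, 0.949, -0.464], 'torque': [-0.132, 0.757, 0.034], 'opening': 0.015}
8 8
[[1,[-0.02,-0.5,0.96],[-0.1,-0.1,-0.2]],[1,[-0.01,-0.5,0.96],[-0.1,-0.1,-0.2]],[1,[-0.01,-0.5,0.95],[-0.1,-0.1,-0.2]],[1,[-0.01,-0.5,0.95],[-0.1,-0.1,-0.2]],[1,[-0.0,-0.5,0.95],[-0.1,-0.1,-0.2]],[1,[-0.0,-0.51,0.95],[-0.1,-0.1,-0.2]],[1,[0.0,-0.51,0.95],[-0.1,-0.1,-0.2]],[1,[0.0,-0.51,0.95],[-0.1,-0.1,-0.2]]]
```

Call:
play_rows --rows '[[1,[0,-0.5,1.0],[-0.1,-0.2,-0.3]],[1,[0,-0.5,1.0],[-0.1,-0.2,-0.3]],[1,[0,-0.5,1.0],[-0.1,-0.2,-0.3]],[1,[0,-0.5,1.0],[-0.1,-0.2,-0.3]],[1,[0,-0.5,1.0],[-0.1,-0.2,-0.3]],[1,[0,-0.5,0.8],[-0.1,-0.1,-0.2]],[1,[0,-0.2,0.4],[0,0,0]],[1,[0,0,0],[0,0,0]],[1,[0,0,0],[0,0,0]]]'

```text
time: 20.7
ee_pos: [0.4796, -0.2886, 0.0538]
tcp_rot: [144.7, 1.1, 100.4]
wrist_force: [0.5, -0.3, -1.9]
opening: 0.0143
```

Run:
```python
from lipov import *
say()
rows([((.4778,-.2885,.0345),tool(100.65,-35))],step=1.2,claw=1)
```

```text
{'time': 20.7, 'q': [-44.108, -14.107, -35.695, 45.321, 27.509, -49.166], 'ee_pos': [0.48, -0.289, 0.054], 'tcp_rot': [144.689, 1.084, 100.439], 'wrist_force': [0.538, -0.308, -1.889], 'torque': [-0.096, 0.811, -0.016], 'opening': 0.014}
2 2
[[1,[0.04,-0.63,0.74],[0.2,0.5,0.2]],[1,[0.03,-0.63,0.74],[0.2,0.5,0.2]]]
```

Call:
play_rows --rows '[[1,[0,-0.5,0.6],[0.1,0.4,0.2]],[1,[0,-0.4,0.5],[0.1,0.4,0.1]],[1,[0,-0.2,0.2],[0.1,0.2,0]],[1,[0,0,0],[0,0,0]],[1,[0,0,0],[0,0,0]]]'

```text
time: 21.2
ee_pos: [0.4785, -0.2899, 0.0366]
tcp_rot: [145.0, 0.1, 100.8]
wrist_force: [0.0, -0.4, -1.6]
opening: 0.0145
```

Run:
```python
from lipov import *
say()
rows([((.4778,-.2885,.0345),tool(100.65,-35))],step=1.2,claw=1)
```

```text
{'time': 21.2, 'q': [-44.567, -12.144, -35.882, 44.476, 28.142, -49.841], 'ee_pos': [0.478, -0.29, 0.037], 'tcp_rot': [144.965, 0.068, 100.775], 'wrist_force': [0.04, -0.363, -1.573], 'torque': [-0.133, 0.736, -0.02], 'opening': 0.014}
1 1
[[1,[0.15,-0.15,0.15],[0.0,0.0,0.1]]]
```

Call:
play_rows --rows '[[1,[0,-0.12,0.17],[0,0,0]],[1,[0,0,0],[0,0,0]],[0.85,[0,0,0],[0,0,0]],[0.6,[0,0,0],[0,0,0]],[0.2,[0,0,0],[0,0,0]],[0,[0,0,0],[0,0,0]],[0,[0,0,0],[0,0,0]]]'

```text
time: 21.9
ee_pos: [0.4793, -0.2904, 0.036]
tcp_rot: [144.8, 0.2, 100.8]
wrist_force: [0.5, 1.1, -0.6]
opening: 0.0721
```

Run:
```python
from lipov import *
say()
S=camera("scene");T=camera("top")
crop(S,160,215,245,290,5,"pics/sa.png");crop(T,280,150,360,230,5,"pics/ta.png")
a=cv2.imread("pics/sa.png");b=cv2.imread("pics/ta.png")
cv2.imwrite("pics/sta.png",np.hstack([cv2.resize(a,(400,400)),cv2.resize(b,(400,400))]))
```

```text
{'time': 21.9, 'q': [-44.561, -12.095, -35.967, 44.165, 28.184, -49.838], 'ee_pos': [0.479, -0.29, 0.036], 'tcp_rot': [144.833, 0.19, 100.795], 'wrist_force': [0.502, 1.135, -0.569], 'torque': [-0.049, 0.428, -0.017], 'opening': 0.072}
```

View pics/sta.png

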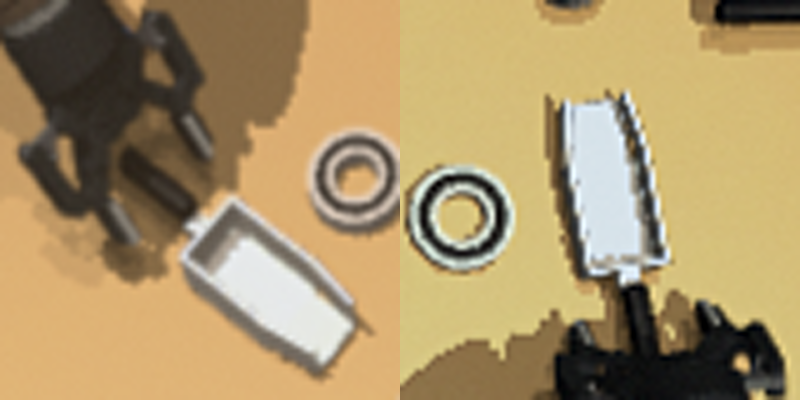

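Call:
play_rows --rows '[[0,[0,0,-2],[0,0,0]],[0,[0,0,-3],[0,0,0]],[0,[0,0.5,-3],[0,0,0]],[0,[0,2,-3],[3,0,0]],[0,[0,2,-3],[5,0,0]],[0,[0,2,-3.5],[6,0,0]],[0.5,[0,2,-3.5],[6,0,0]],[1,[0,1.5,-4],[6,0,0]],[1,[0,1,-4],[6,0,0]],[1,[0,0,0],[0,0,0]]]'

```text
time: 23.0
ee_pos: [0.4505, -0.2941, 0.3401]
tcp_rot: [176.6, 0.1, 100.7]
wrist_force: [0.0, 0.5, -0.5]
opening: 0.0284
```

Run:
```python
from lipov import *
import pickle
say()
S=camera("scene");T=camera("top"); pickle.dump((S,T),open("st2.pkl","wb"))
crop(S,160,215,245,290,5,"pics/sb.png");crop(T,280,150,360,230,5,"pics/tb.png")
a=cv2.imread("pics/sb.png");b=cv2.imread("pics/tb.png")
cv2.imwrite("pics/stb.png",np.hstack([cv2.resize(a,(400,400)),cv2.resize(b,(400,400))]))
for n,c in (("S",S),("T",T)):
  for t in ("hatch_tab","clamp_grip","ball0_center"):
    for d in spotter.spot_in(c,t)[:3]: print(n,t,np.round(d["point"],4),round(d["confidence"],2))
crop(T,180,150,240,210,12,"pics/th.png"); crop(S,265,140,325,190,12,"pics/sh.png")
```

```text
{'time': 23.0, 'q': [-34.318, 4.301, 20.443, 103.67, 2.313, -44.931], 'ee_pos': [0.45, -0.294, 0.34], 'tcp_rot': [176.617, 0.111, 100.66], 'wrist_force': [0.049, 0.495, -0.51], 'torque': [-0.021, 0.07, -0.046], 'opening': 0.028}
S hatch_tab [0.5771 0.097  0.2655] 0.66
S clamp_grip [0.6065 0.1029 0.2623] 0.72
S clamp_grip [ 0.5561 -0.1728  0.0175] 0.68
S ball0_center [ 0.3336 -0.2609  0.0337] 0.26
T hatch_tab [0.588  0.1039 0.2774] 0.74
T clamp_grip [0.6053 0.1016 0.2685] 0.79
```

View pics/stb.png

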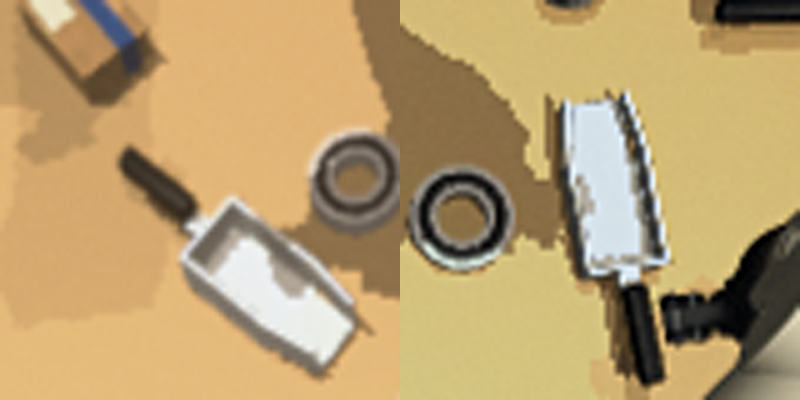

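View pics/th.png

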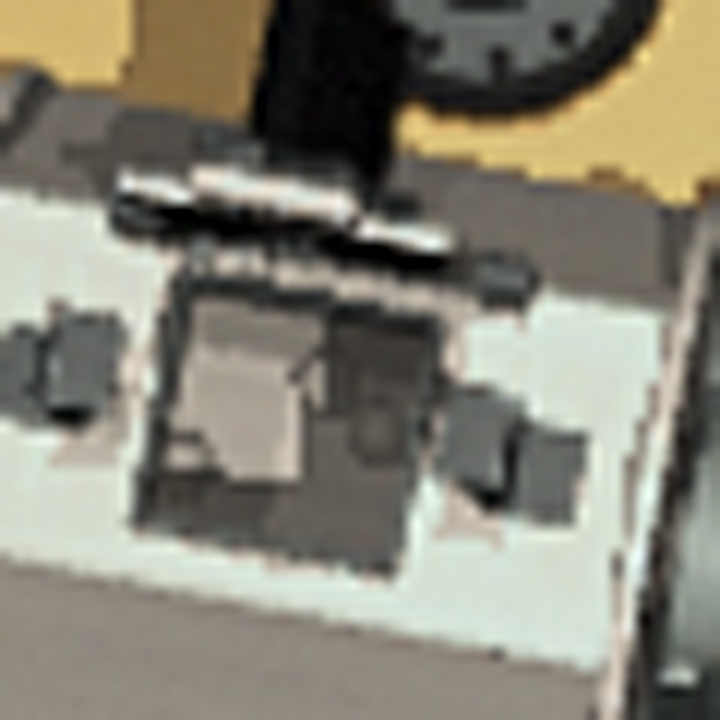

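View pics/sh.png

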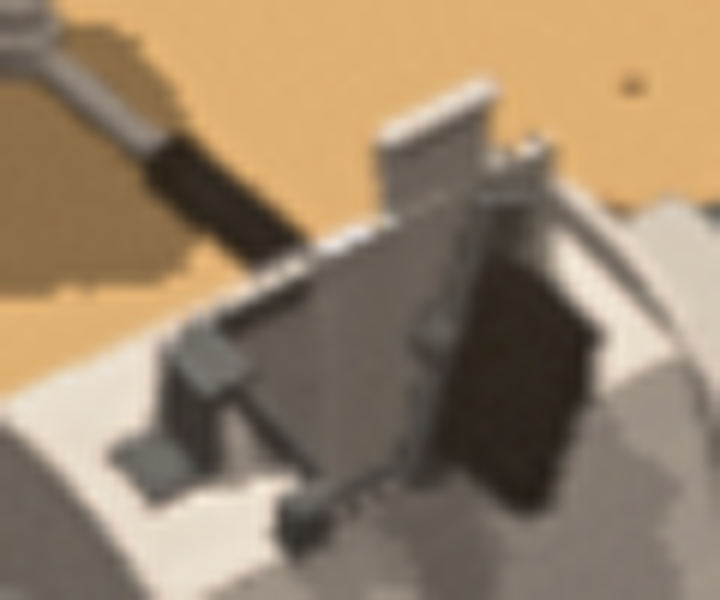

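Run:
```python
from h import *
import pickle
S,T=pickle.load(open("st2.pkl","rb"))
from ov import W,tum,hatch
def tabp(th,a,b,c=0):
    ex=np.array([np.cos(th),0,-np.sin(th)]);ez=np.array([np.sin(th),0,np.cos(th)])
    return W(tum,[np.array([.045,0,.2045])-ex*a+[0,b,0]+ez*c])[0]
ob=[(S,-.018,(382,140),265,140),(S,.018,(494,78),265,140),(T,.018,(193,178),180,150),(T,-.018,(355,212),180,150)]
def f(x): return np.concatenate([proj(c,tabp(x[0],.118,b))[0]-(np.array(p)/12+[u-.5,v-.5]) for c,b,p,u,v in ob])
r=least_squares(f,[1.5]); print(r.x,r.fun.round(2)); 
print(tabp(r.x[0],.118,0).round(3))
for q in (S,T): pass
pts=W(tum,hatch(r.x[0]))
crop(T,180,150,240,210,12,"pics/th2.png",proj(T,pts)); crop(S,265,140,325,190,12,"pics/sh2.png",proj(S,pts))
```

```text
[1.4575631] [-0.07 -0.09 -0.4   0.68  0.63  0.27 -0.17 -0.18]
[0.568 0.111 0.322]
```

View pics/sh2.png

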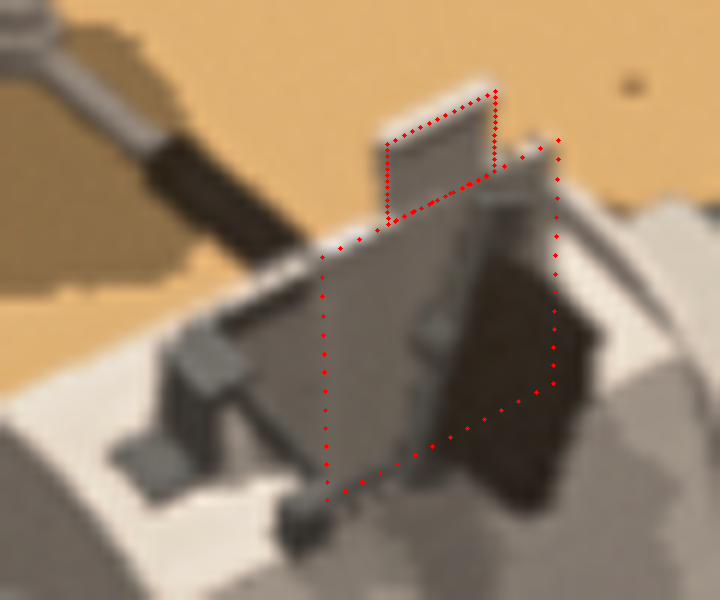

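View pics/th2.png

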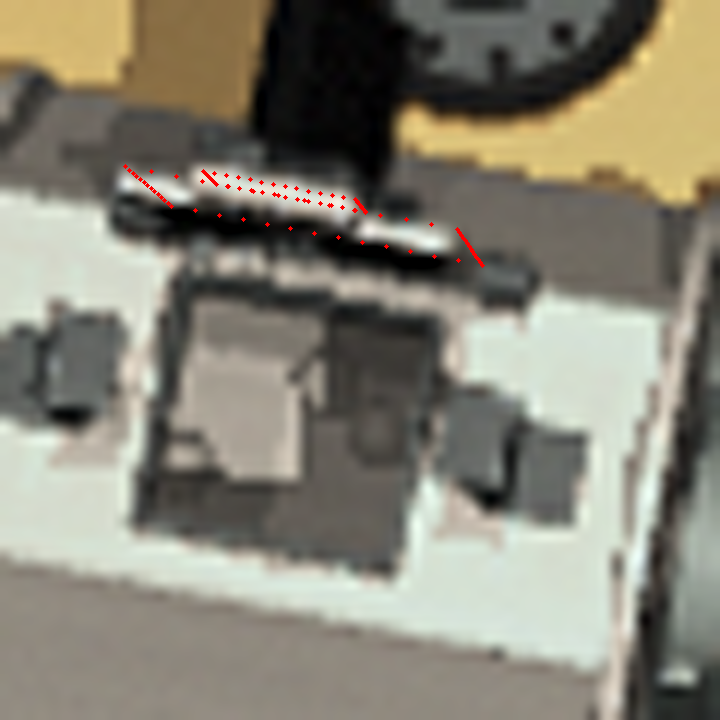

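```bash
cat > push.py <<'E'
from plan import *
from kin import ik
tum=np.load("pose.npz")["tum"]; Q=tool(90+np.degrees(tum[2]))
def tw(x,y,z): 
    v=R.from_euler("z",tum[2]).apply([x,y,0]); return np.array([v[0]+tum[0],v[1]+tum[1],z])
def push(th):
    a=np.interp(th,[0,.3,1.46],[.119,.116,.108]); c=.0025-.0005
    x=.045-a*np.cos(th)+c*np.sin(th); z=.2045+a*np.sin(th)+c*np.cos(th)
    return tw(x+.011,-.010,z+.011),Q
def tl(p):
    v=R.from_euler("z",-tum[2]).apply([p[0]-tum[0],p[1]-tum[1],0]); return np.round([v[0],v[1],p[2]],4)
E
python3 - <<'E'
from push import *
q=get_obs()["q"]; q=[5,20,20,90,0,5]
for P in (tw(.085,-.01,.42),tw(.085,-.01,.32),push(1.46)[0],push(.7)[0],push(0)[0]): print(P.round(3),*ik(P,Q,q))
rows([((.50,-.12,.43),tool(90)),(tw(.085,-.01,.42),Q)],step=4.2,claw=1)
E
```

```text
[0.619 0.093 0.42 ] [ 8.50787185e+00  3.04182044e+01  6.38631696e+01  1.23444965e+02
 -2.12035012e-15  1.75889358e+01] 2.5818490373680045e-13
[0.619 0.093 0.32 ] [ 8.50787185e+00  1.92323083e+01  3.56975944e+01  1.06465286e+02
 -2.12035004e-15  1.75889358e+01] 2.683533673404853e-13
[0.58  0.099 0.323] [ 9.65377122e+00  1.35159147e+01  2.89557125e+01  1.05439798e+02
 -2.25369498e-15  1.87348352e+01] 2.674165319998767e-13
[0.506 0.111 0.29 ] [ 1.23333939e+01  1.89248052e+00  1.22096130e+01  1.00317132e+02
 -2.56188275e-15  2.14144578e+01] 7.321661235135927e-14
[0.473 0.116 0.218] [ 1.37813201e+01 -4.14071576e+00 -1.84939910e+00  9.22913167e+01
 -2.72610816e-15  2.28623841e+01] 1.7610825029058285e-13
6 11
[[1,[3.22,1.79,-1.79],[0.6,-0.1,2.1]],[1,[3.28,1.65,-1.81],[0.6,-0.1,2.1]],[1,[3.34,1.51,-1.84],[0.6,-0.1,2.1]],[1,[3.39,1.36,-1.86],[0.6,-0.1,2.1]],[1,[3.43,1.22,-1.88],[0.6,-0.1,2.1]],[1,[3.54,1.98,0.17],[0.0,0.0,1.5]],[1,[3.59,1.88,0.17],[0.0,0.0,1.5]],[1,[3.64,1.79,0.17],[0.0,0.0,1.5]],[1,[3.69,1.69,0.17],[0.0,0.0,1.5]],[1,[3.73,1.59,0.17],[0.0,0.0,1.5]],[1,[3.77,1.5,0.17],[0.0,0.0,1.5]]]
```

Call:
play_rows --rows '[[1,[3.2,1.8,-1.0],[0.6,0,2.1]],[1,[3.3,1.65,-1.0],[0.6,0,2.1]],[1,[3.3,1.5,-1.0],[0.6,0,2.1]],[1,[3.4,1.4,-1.0],[0.6,0,2.1]],[1,[3.4,1.2,-1.0],[0.6,0,2.1]],[1,[3.5,2.0,0],[0,0,1.5]],[1,[3.6,1.9,0],[0,0,1.5]],[1,[3.6,1.8,0],[0,0,1.5]],[1,[3.6,1.7,0],[0,0,1.5]],[1,[3.6,1.6,0],[0,0,1.5]],[1,[2.5,1.2,0],[0,0,1.5]],[1,[0,0,0],[0,0,0]]]'

```text
time: 24.6
ee_pos: [0.6193, 0.086, 0.3889]
tcp_rot: [-179.8, -0.6, 79.5]
wrist_force: [0.3, 0.4, -0.4]
opening: -0.0003
```

Run:
```python
from push import *
say(); print(tl(get_obs()["ee_pos"]))
rows([(tw(.078,-.01,.322),Q)],step=2.5,claw=1)
```

```text
{'time': 24.6, 'q': [7.625, 25.156, 52.063, 116.862, 0.64, 18.146], 'ee_pos': [0.619, 0.086, 0.389], 'tcp_rot': [-179.843, -0.622, 79.478], 'wrist_force': [0.274, 0.44, -0.363], 'torque': [-0.048, -0.018, 0.048], 'opening': -0.0}
[ 0.0866 -0.0164  0.3889]
3 3
[[1,[0.18,-0.28,2.23],[0.0,-0.2,-0.5]],[1,[0.19,-0.28,2.23],[0.0,-0.2,-0.5]],[1,[0.2,-0.28,2.23],[0.0,-0.2,-0.5]]]
```

Call:
play_rows --rows '[[1,[0.2,-0.3,2.2],[0,-0.2,-0.5]],[1,[0.2,-0.3,2.2],[0,-0.2,-0.5]],[1,[0.2,-0.3,2.0],[0,-0.2,-0.5]],[1,[0,0,0],[0,0,0]],[1,[0,0,0],[0,0,0]]]'

```text
time: 25.1
ee_pos: [0.6092, 0.0916, 0.3228]
tcp_rot: [-179.8, -0.0, 81.0]
wrist_force: [-0.9, -0.7, 0.8]
opening: -0.0001
```

Run:
```python
from push import *
say(); print(tl(get_obs()["ee_pos"]))
T=camera("top");S=camera("scene")
crop(S,245,100,325,180,8,"pics/sp1.png")
w=[push(th) for th in (1.46,1.35,1.2,1.05,.9)]
rows(w,step=2.0,claw=1)
```

```text
{'time': 25.1, 'q': [8.528, 17.99, 34.444, 106.597, 0.056, 17.532], 'ee_pos': [0.609, 0.092, 0.323], 'tcp_rot': [-179.847, -0.01, 80.995], 'wrist_force': [-0.874, -0.734, 0.804], 'torque': [0.042, 0.008, -0.027], 'opening': -0.0}
[ 0.0757 -0.0124  0.3228]
1 6
[[1,[0.11,-1.51,0.01],[-0.1,0.0,0.0]],[1,[0.11,-1.51,0.01],[-0.1,0.0,0.0]],[1,[-0.0,-1.19,0.1],[0.0,0.0,0.0]],[1,[0.0,-1.61,0.35],[0.0,0.0,0.0]],[1,[-0.0,-1.55,0.59],[0.0,0.0,0.0]],[1,[0.0,-1.46,0.83],[0.0,0.0,0.0]]]
```

View pics/sp1.png

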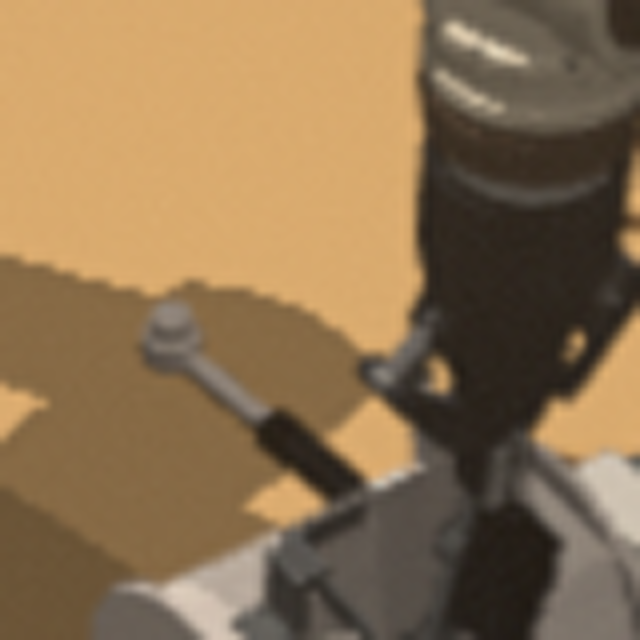

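Call:
play_rows --rows '[[1,[0.1,-1.2,0],[0,0,0]],[1,[0.1,-1.2,0],[0,0,0]],[1,[0,-1.2,0.1],[0,0,0]],[1,[0,-1.3,0.25],[0,0,0]],[1,[0,-1.5,0.4],[0,0,0]],[1,[0,0,0],[0,0,0]]]'

```text
time: 25.8
ee_pos: [0.5487, 0.1022, 0.3222]
tcp_rot: [179.4, -0.2, 80.8]
wrist_force: [0.6, 0.1, -0.2]
opening: 0.0002
```

Run:
```python
from push import *
say(); print(tl(get_obs()["ee_pos"]), [(t,tl(push(t)[0]).tolist()) for t in (1.4,1.3,1.2,1.1)])
T=camera("top");S=camera("scene")
crop(S,245,100,325,180,8,"pics/sp2.png")
```

```text
{'time': 25.8, 'q': [10.534, 8.282, 22.776, 103.895, 0.031, 19.771], 'ee_pos': [0.549, 0.102, 0.322], 'tcp_rot': [179.446, -0.231, 80.764], 'wrist_force': [0.605, 0.135, -0.173], 'torque': [-0.022, -0.035, 0.063], 'opening': 0.0}
[ 0.0143 -0.0116  0.3222] [(1.4, [0.0395, -0.01, 0.3227]), (1.3, [0.0287, -0.01, 0.3212]), (1.2, [0.0181, -0.01, 0.3186]), (1.1, [0.0077, -0.01, 0.3149])]
```

View pics/sp2.png

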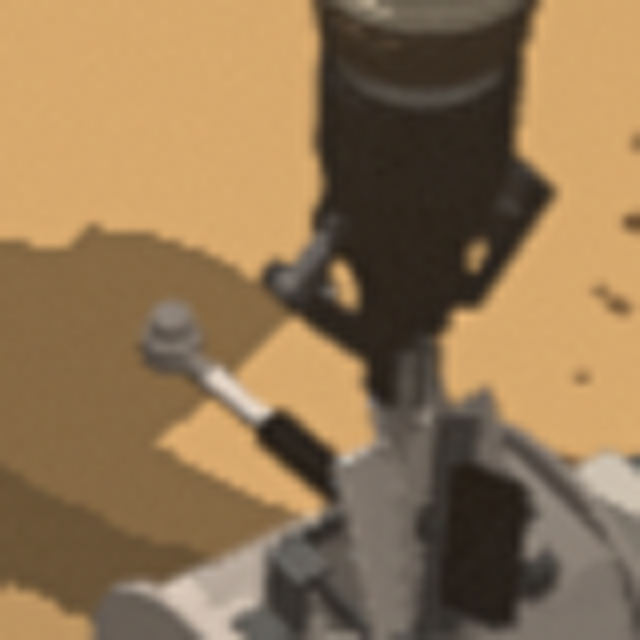

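Run:
```python
from push import *
rows([push(th) for th in (1.05,.9,.75,.6,.45,.3,.2,.1)],step=2.0,claw=1)
```

```text
1 8
[[1,[0.14,-1.29,0.92],[0.6,-0.2,-0.2]],[1,[0.0,-1.46,0.83],[0.0,0.0,0.0]],[1,[0.0,-1.33,1.04],[0.0,0.0,0.0]],[1,[-0.0,-1.17,1.24],[0.0,0.0,0.0]],[1,[-0.0,-0.97,1.42],[0.0,0.0,0.0]],[1,[0.0,-0.76,1.56],[0.0,0.0,0.0]],[1,[-0.0,-0.4,1.1],[0.0,0.0,0.0]],[1,[-0.0,-0.29,1.14],[0.0,0.0,0.0]]]
```

Call:
play_rows --rows '[[1,[0.1,-1.3,0.9],[0.6,-0.2,-0.2]],[1,[0,-1.45,0.8],[0,0,0]],[1,[0,-1.3,1.0],[0,0,0]],[1,[0,-1.2,1.2],[0,0,0]],[1,[0,0,0],[0,0,0]]]'

```text
time: 26.4
ee_pos: [0.5024, 0.1106, 0.2842]
tcp_rot: [179.7, -0.1, 80.8]
wrist_force: [0.8, 0.0, 0.1]
opening: -0.0001
```

Run:
```python
from push import *
say(); print(tl(get_obs()["ee_pos"]), [(t,tl(push(t)[0]).tolist()) for t in (.7,.6,.5,.4)])
T=camera("top");S=camera("scene")
crop(S,245,100,325,180,8,"pics/sp3.png")
rows([push(th) for th in (.45,.3,.2,.1,0)],step=2.0,claw=1)
```

```text
{'time': 26.4, 'q': [12.434, 0.945, 10.587, 99.36, -0.028, 21.608], 'ee_pos': [0.502, 0.111, 0.284], 'tcp_rot': [179.727, -0.078, 80.825], 'wrist_force': [0.774, 0.027, 0.15], 'torque': [0.003, -0.07, -0.027], 'opening': -0.0}
[-0.0328 -0.0105  0.2842] [(0.7, [-0.0293, -0.01, 0.29]), (0.6, [-0.0369, -0.01, 0.2815]), (0.5, [-0.0436, -0.01, 0.2722]), (0.4, [-0.0494, -0.01, 0.2622])]
1 6
[[1,[0.02,-0.75,0.9],[0.2,-0.1,-0.1]],[1,[0.02,-0.75,0.9],[0.2,-0.1,-0.1]],[1,[0.0,-0.76,1.56],[0.0,0.0,0.0]],[1,[-0.0,-0.4,1.1],[0.0,0.0,0.0]],[1,[-0.0,-0.29,1.14],[0.0,0.0,0.0]],[1,[0.0,-0.18,1.18],[0.0,0.0,0.0]]]
```

View pics/sp3.png

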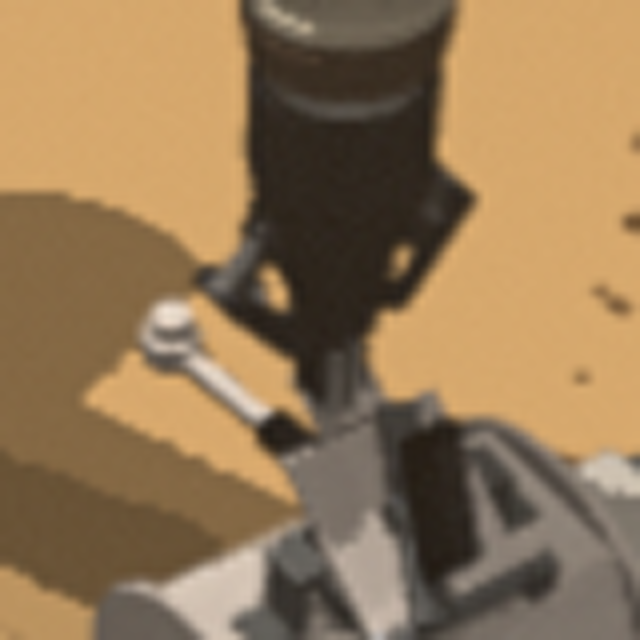

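Call:
play_rows --rows '[[1,[0,-0.75,0.9],[0.2,-0.1,-0.1]],[1,[0,-0.75,0.9],[0,0,0]],[1,[0,-0.75,1.5],[0,0,0]],[1,[0,-0.4,1.1],[0,0,0]],[1,[0,0,0],[0,0,0]],[1,[0,0,0],[0,0,0]]]'

```text
time: 27.1
ee_pos: [0.4834, 0.1144, 0.2449]
tcp_rot: [179.5, -0.1, 80.8]
wrist_force: [0.5, 0.0, 0.4]
opening: -0.0003
```

Run:
```python
from push import *
say(); print(tl(get_obs()["ee_pos"]), [(t,tl(push(t)[0]).tolist()) for t in (.3,.2,.1,0)])
rows([push(th) for th in (.1,0)],step=2.0,claw=1)
```

```text
{'time': 27.1, 'q': [13.365, -2.761, 2.507, 94.764, -0.092, 22.551], 'ee_pos': [0.483, 0.114, 0.245], 'tcp_rot': [179.499, -0.108, 80.814], 'wrist_force': [0.457, 0.01, 0.412], 'torque': [-0.003, -0.016, -0.05], 'opening': -0.0}
[-0.0521 -0.0098  0.2449] [(0.3, [-0.0542, -0.01, 0.2517]), (0.2, [-0.0583, -0.01, 0.2407]), (0.1, [-0.0612, -0.01, 0.2293]), (0, [-0.063, -0.01, 0.2175])]
1 2
[[1,[-0.02,-0.92,1.56],[0.5,-0.1,-0.1]],[1,[0.0,-0.18,1.18],[0.0,0.0,0.0]]]
```

Call:
play_rows --rows '[[1,[0,-0.6,0.5],[0.4,0,0]],[1,[0,-0.4,0.9],[0,0,0]],[1,[0,-0.1,0.8],[0,0,0]],[1,[0,0,0.4],[0,0,0]],[1,[0,0,0.2],[0,0,0]],[1,[0,0,0],[0,0,0]]]'

```text
time: 27.7
ee_pos: [0.4736, 0.1164, 0.2182]
tcp_rot: [179.7, -0.2, 80.8]
wrist_force: [0.4, -0.2, 1.0]
opening: -0.0003
```

Run:
```python
from push import *
say(); print(tl(get_obs()["ee_pos"]), [(t,tl(push(t)[0]).tolist()) for t in (.1,0)])
S=camera("scene")
crop(S,245,110,345,190,8,"pics/sp4.png")
```

```text
{'time': 27.7, 'q': [13.769, -4.369, -1.989, 91.988, 0.069, 22.976], 'ee_pos': [0.474, 0.116, 0.218], 'tcp_rot': [179.666, -0.217, 80.794], 'wrist_force': [0.389, -0.186, 0.987], 'torque': [-0.073, -0.072, -0.013], 'opening': -0.0}
[-0.0621 -0.0094  0.2182] [(0.1, [-0.0612, -0.01, 0.2293]), (0, [-0.063, -0.01, 0.2175])]
```

View pics/sp4.png

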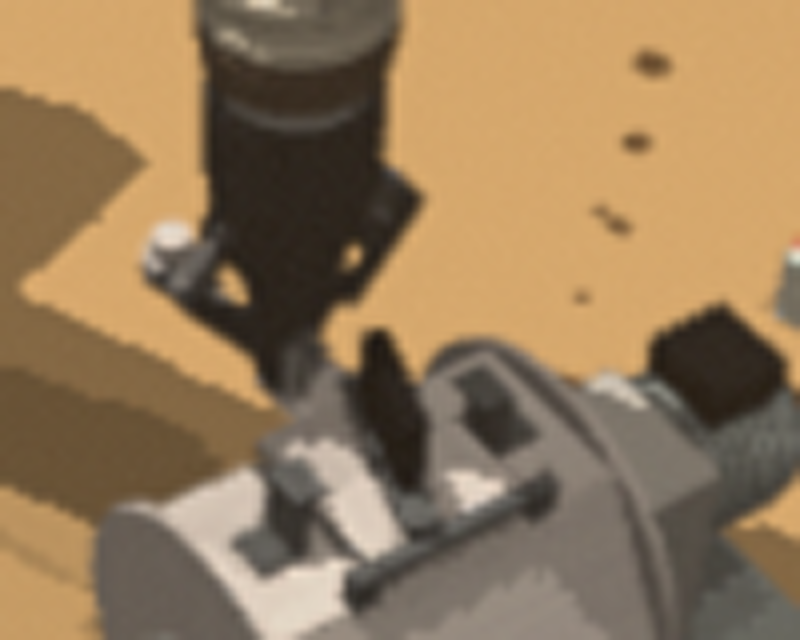

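Call:
play_rows --rows '[[1,[0,0,0.3],[0,0,0]],[1,[0,0,0.1],[0,0,0]]]'

```text
time: 27.95
ee_pos: [0.4736, 0.1164, 0.218]
tcp_rot: [179.4, -0.3, 80.8]
wrist_force: [-2.4, -0.6, 4.2]
opening: 0.0
```

Call:
play_rows --rows '[[1,[0,0,0.25],[0,0,0]],[1,[0,0,0.1],[0,0,0]]]'

```text
time: 28.15
ee_pos: [0.4736, 0.1164, 0.218]
tcp_rot: [179.2, -0.4, 80.8]
wrist_force: [-1.8, -0.9, 4.2]
opening: 0.0001
```

Call:
play_rows --rows '[[1,[0,0,0.6],[0,0,0]],[1,[0,0,0.6],[0,0,0]]]'

```text
time: 28.35
ee_pos: [0.4736, 0.1165, 0.2174]
tcp_rot: [178.6, -0.7, 80.8]
wrist_force: [-20.0, -4.8, 52.6]
opening: -0.0001
```

Call:
play_rows --rows '[[1,[0,0,-1],[0.5,0.3,0]],[1,[0,0,-3],[0,0.3,0]],[1,[0,0,-4],[0,0,0]],[0.7,[0,0,-3],[0,0,0]],[0.3,[0,-3,-1],[0,0,0]],[0,[0,-3,0],[0,0,0]],[0,[0,0,0],[0,0,0]]]'

```text
time: 29.05
ee_pos: [0.4099, 0.1239, 0.3417]
tcp_rot: [179.0, -1.4, 80.8]
wrist_force: [1.1, 0.7, 1.1]
opening: 0.0585
```

Run:
```python
from push import *
import pickle
say(); print(tl(get_obs()["ee_pos"]))
S=camera("scene");T=camera("top"); pickle.dump((S,T),open("st3.pkl","wb"))
crop(S,245,110,345,190,8,"pics/sp5.png"); crop(T,150,140,240,220,8,"pics/tp5.png")
for n,c in (("S",S),("T",T)):
  for t in ("hatch_tab","clamp_grip"):
    for d in spotter.spot_in(c,t)[:2]: print(n,t,tl(d["point"]),round(d["confidence"],2))
```

```text
{'time': 29.05, 'q': [16.291, -9.401, 7.5, 105.402, 0.815, 25.542], 'ee_pos': [0.41, 0.124, 0.342], 'tcp_rot': [178.998, -1.382, 80.772], 'wrist_force': [1.105, 0.682, 1.076], 'torque': [-0.036, -0.054, -0.016], 'opening': 0.058}
[-0.1261 -0.012   0.3417]
S hatch_tab [ 0.0094 -0.0068  0.2086] 0.79
S hatch_tab [-0.1436 -0.4048  0.0311] 0.41
S clamp_grip [ 0.012  -0.0093  0.2367] 0.46
T hatch_tab [ 0.0196 -0.0177  0.2022] 0.69
T clamp_grip [ 0.0258 -0.0152  0.2407] 0.48
```

View pics/sp5.png

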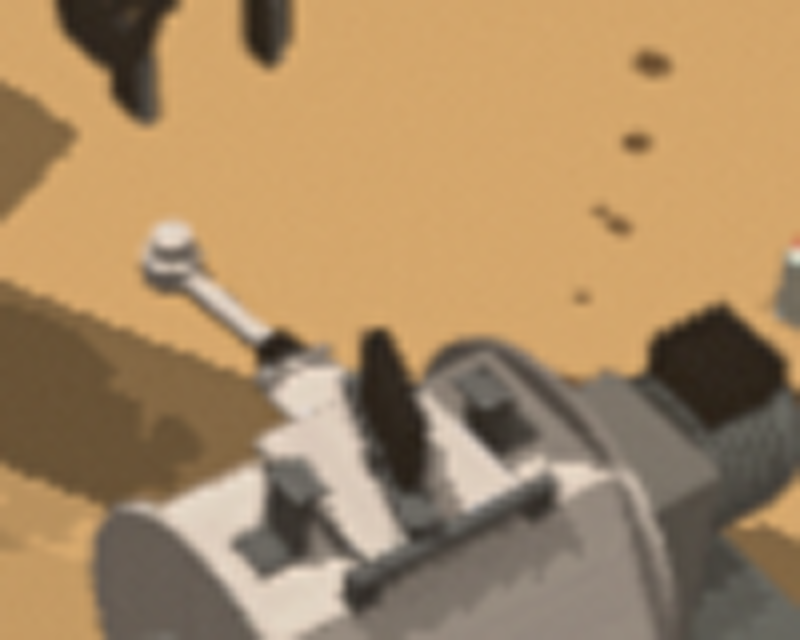

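View pics/tp5.png

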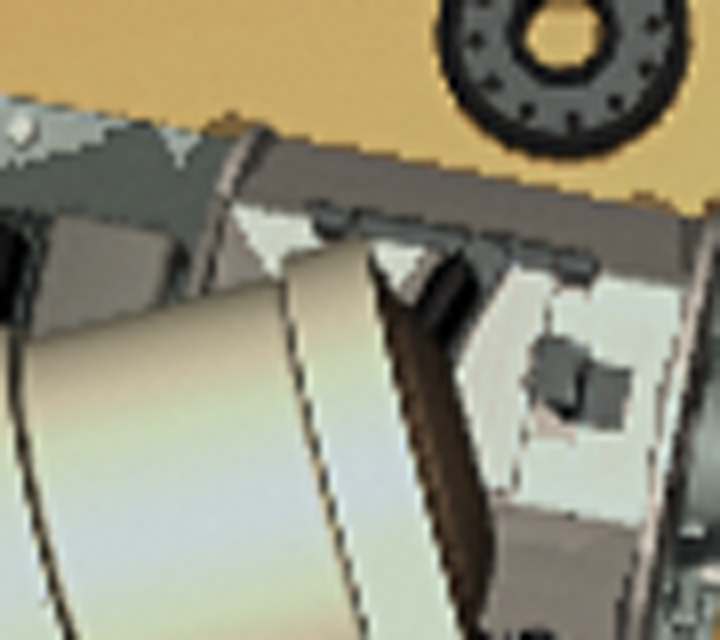

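Run:
```python
from push import *
import pickle
S,T=pickle.load(open("st3.pkl","rb"))
for ang in (72,0):
    d=np.array([-np.sin(np.radians(ang)),np.cos(np.radians(ang))]); n=np.array([d[1],-d[0]])
    pts=[tw(*(d*a+n*b),z) for a in np.linspace(-.031,.031,9) for b in (-.007,.007) for z in (.262,.22)]
    crop(S,265,130,325,190,10,f"pics/sp6_{ang}.png",proj(S,np.array(pts)))
```

```text
(no output)
```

View pics/sp6_72.png

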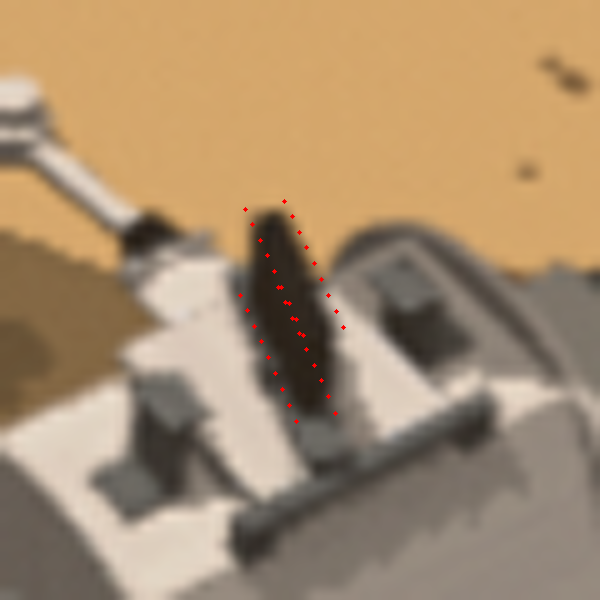

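Run:
```python
from push import *
import pickle
S,T=pickle.load(open("st3.pkl","rb"))
ims=[]
for ang in (60,72,84):
    d=np.array([-np.sin(np.radians(ang)),np.cos(np.radians(ang))]); n=np.array([d[1],-d[0]])
    pts=[tw(*(d*a+n*b),.220) for a in np.linspace(-.048,.048,9) for b in (-.009,.009)]+[tw(*(d*a),.262) for a in np.linspace(-.031,.031,7)]
    crop(S,275,140,315,180,10,f"pics/x.png",proj(S,np.array(pts))); ims.append(cv2.resize(cv2.imread("pics/x.png"),(266,266),interpolation=cv2.INTER_AREA))
cv2.imwrite("pics/bar.png",np.hstack(ims))
```

```text
(no output)
```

View pics/bar.png

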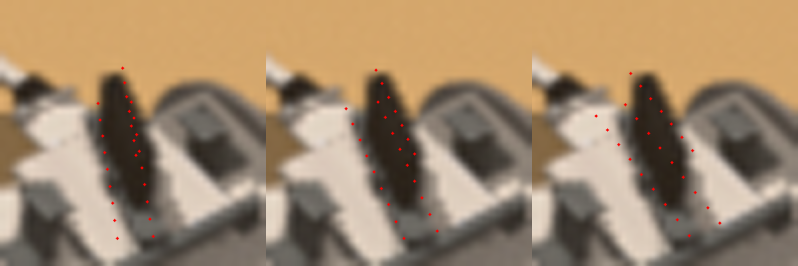

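Run:
```python
from push import *
rows([(tw(0,0,.335),tool(61)),(tw(0,0,.30),tool(61))],step=3.0,claw=0)
```

```text
2 7
[[0,[0.25,2.47,0.14],[0.1,-0.3,3.9]],[0,[0.42,2.45,0.13],[0.1,-0.3,3.9]],[0,[0.59,2.41,0.13],[0.1,-0.3,3.9]],[0,[0.75,2.37,0.12],[0.1,-0.3,3.9]],[0,[0.91,2.31,0.11],[0.1,-0.3,3.9]],[0,[0.0,-0.0,1.75],[0.0,0.0,0.0]],[0,[0.0,-0.0,1.75],[0.0,0.0,0.0]]]
```

Call:
play_rows --rows '[[0,[0.25,2.5,0.1],[0.1,-0.3,3.9]],[0,[0.4,2.5,0.1],[0.1,-0.3,3.9]],[0,[0.6,2.4,0.1],[0.1,-0.3,3.9]],[0,[0.75,2.4,0.1],[0.1,-0.3,3.9]],[0,[0.9,2.3,0.1],[0.1,-0.3,3.9]],[0,[0,0,1.7],[0,0,0]],[0,[0,0,0],[0,0,0]],[0,[0,0,0],[0,0,0]]]'

```text
time: 30.15
ee_pos: [0.5456, 0.1132, 0.3132]
tcp_rot: [-179.8, 0.4, 60.2]
wrist_force: [-0.1, 0.1, 0.2]
opening: 0.0856
```

Run:
```python
from push import *
say(); print(tl(get_obs()["ee_pos"]))
S=camera("scene"); crop(S,245,95,345,190,8,"pics/sg1.png")
rows([(tw(0,0,.243),tool(61))],step=1.5,claw=0)
```

```text
{'time': 30.15, 'q': [11.805, 8.789, 22.306, 103.92, -0.163, 41.575], 'ee_pos': [0.546, 0.113, 0.313], 'tcp_rot': [-179.807, 0.389, 60.231], 'wrist_force': [-0.08, 0.082, 0.19], 'torque': [-0.022, -0.059, 0.027], 'opening': 0.086}
[ 0.0095 -0.0011  0.3132]
5 5
[[0,[-0.04,-0.18,1.4],[0.0,0.1,-0.2]],[0,[-0.04,-0.18,1.4],[0.0,0.1,-0.2]],[0,[-0.04,-0.18,1.4],[0.0,0.1,-0.2]],[0,[-0.04,-0.18,1.4],[0.0,0.1,-0.2]],[0,[-0.04,-0.18,1.4],[0.0,0.1,-0.2]]]
```

View pics/sg1.png

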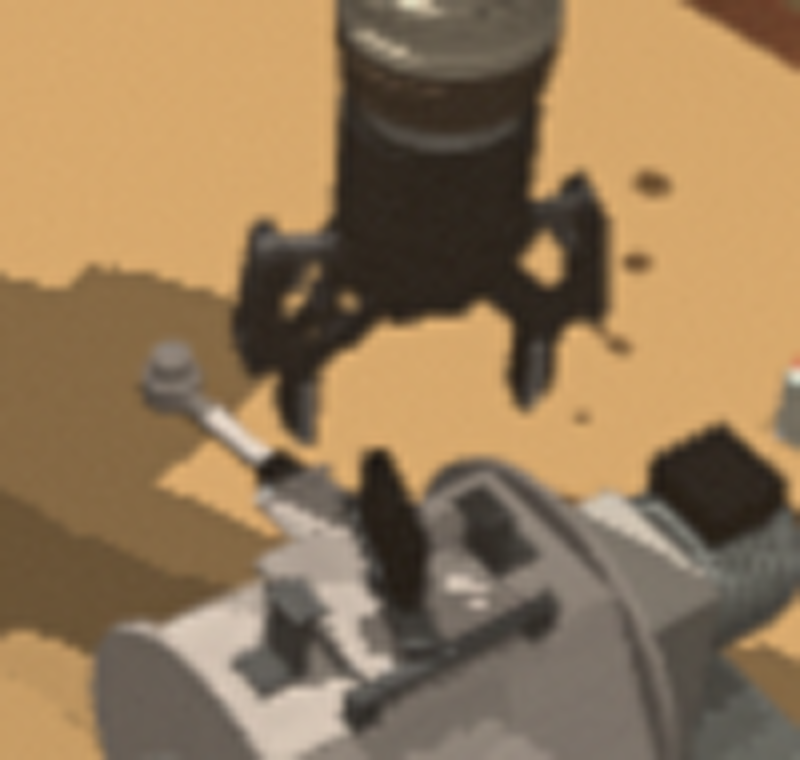

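Call:
play_rows --rows '[[0,[0,-0.2,1.3],[0,0.1,-0.2]],[0,[0,-0.2,1.4],[0,0.1,-0.2]],[0,[0,-0.2,1.4],[0,0,-0.2]],[0,[0,-0.2,1.2],[0,0,0]],[0,[0,-0.1,0.8],[0,0,0]],[0,[0,0,0],[0,0,0]],[0,[0,0,0],[0,0,0]]]'

```text
time: 30.9
ee_pos: [0.5361, 0.118, 0.2571]
tcp_rot: [179.8, -0.2, 61.0]
wrist_force: [-0.2, 0.4, 0.6]
opening: 0.0858
```

Run:
```python
from push import *
say(); print(tl(get_obs()["ee_pos"]))
S=camera("scene"); crop(S,245,95,345,190,8,"pics/sg2.png")
rows([(tw(0,0,.243),tool(61))],step=1.5,claw=0)
```

```text
{'time': 30.9, 'q': [12.41, 4.946, 11.7, 96.509, -0.0, 41.421], 'ee_pos': [0.536, 0.118, 0.257], 'tcp_rot': [179.817, -0.161, 60.989], 'wrist_force': [-0.236, 0.441, 0.589], 'torque': [0.024, 0.036, -0.02], 'opening': 0.086}
[-0.0006  0.0021  0.2571]
1 1
[[0,[-0.18,0.11,1.41],[0.2,-0.2,0.0]]]
```

View pics/sg2.png

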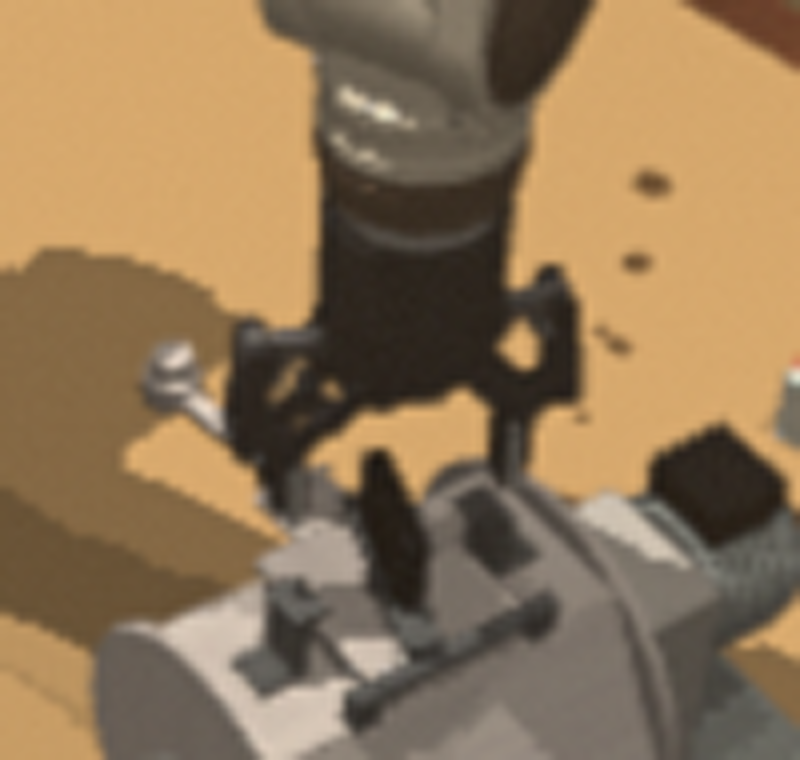

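Call:
play_rows --rows '[[0,[-0.1,0.1,0.7],[0.1,-0.1,0]],[0,[-0.1,0,0.4],[0,0,0]],[0,[0,0,0],[0,0,0]],[0.5,[0,0,0],[0,0,0]],[0.7,[0,0,0],[0,0,0]],[1,[0,0,0],[0,0,0]],[1,[0,0,0],[0,0,0]],[1,[0,0,0],[0,0,0]],[1,[0,0,0],[0,0,0]]]' --newtons 60

```text
time: 31.85
ee_pos: [0.5374, 0.1165, 0.2469]
tcp_rot: [179.8, -0.3, 61.0]
wrist_force: [-1.0, -0.2, -1.1]
opening: 0.0127
```

Run:
```python
from push import *
say(); print(tl(get_obs()["ee_pos"]))
S=camera("scene"); crop(S,245,95,345,190,8,"pics/sg3.png")
```

```text
{'time': 31.85, 'q': [12.187, 4.758, 10.361, 95.291, 0.087, 41.169], 'ee_pos': [0.537, 0.116, 0.247], 'tcp_rot': [179.822, -0.271, 61.018], 'wrist_force': [-0.954, -0.194, -1.084], 'torque': [-0.366, 0.301, 0.001], 'opening': 0.013}
[0.0009 0.0008 0.2469]
```

View pics/sg3.png

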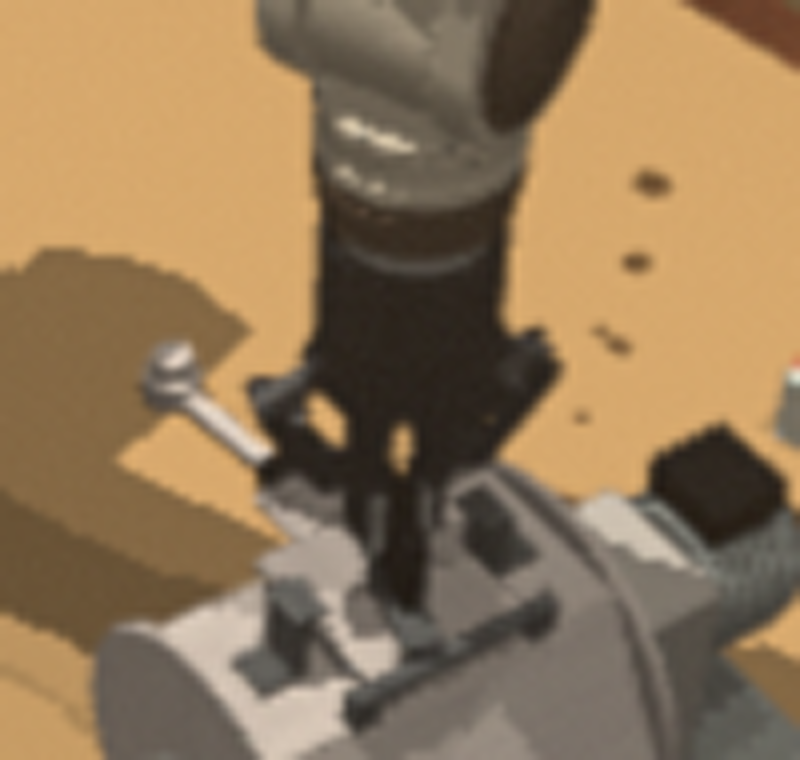

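Call:
play_rows --rows '[[1,[0,0,0],[0,0,4]],[1,[0,0,0],[0,0,6]],[1,[0,0,0],[0,0,6]],[1,[0,0,0],[0,0,6]],[1,[0,0,0],[0,0,6]],[1,[0,0,0],[0,0,6]]]'

```text
time: 32.5
ee_pos: [0.5376, 0.1167, 0.2469]
tcp_rot: [179.9, -0.3, 25.9]
wrist_force: [1.4, 1.5, 0.0]
opening: 0.0128
```

Run:
```python
from push import *
say(); print(tl(get_obs()["ee_pos"]))
rows([(tw(0,0,.2465),tool(-11))],step=1.5,claw=1,deg=6)
```

```text
{'time': 32.5, 'q': [12.232, 4.781, 10.385, 95.287, 0.026, 76.315], 'ee_pos': [0.538, 0.117, 0.247], 'tcp_rot': [179.95, -0.314, 25.917], 'wrist_force': [1.417, 1.518, 0.01], 'torque': [-0.065, 0.069, 0.047], 'opening': 0.013}
[0.0011 0.001  0.2469]
7 7
[[1,[-0.02,0.0,0.01],[0.0,0.0,5.3]],[1,[-0.02,0.0,0.01],[0.0,0.0,5.3]],[1,[-0.02,0.01,0.01],[0.0,0.0,5.3]],[1,[-0.02,0.01,0.01],[0.0,0.0,5.3]],[1,[-0.02,0.01,0.01],[0.0,0.0,5.3]],[1,[-0.02,0.01,0.01],[0.0,0.0,5.3]],[1,[-0.02,0.01,0.01],[0.0,0.0,5.3]]]
```

Call:
play_rows --rows '[[1,[0,0,0],[0,0,5.5]],[1,[0,0,0],[0,0,5.5]],[1,[0,0,0],[0,0,5.5]],[1,[0,0,0],[0,0,5.5]],[1,[0,0,0],[0,0,5]],[1,[0,0,0],[0,0,4]],[1,[0,0,0],[0,0,3]],[1,[0,0,0],[0,0,0]]]'

```text
time: 33.3
ee_pos: [0.538, 0.1168, 0.2469]
tcp_rot: [-179.9, -0.3, -9.7]
wrist_force: [1.9, 1.0, -0.3]
opening: 0.0128
```

Run:
```python
from push import *
say(); print(tl(get_obs()["ee_pos"]))
S=camera("scene"); crop(S,245,95,345,190,8,"pics/sg4.png")
```

```text
{'time': 33.3, 'q': [12.252, 4.82, 10.426, 95.268, 0.0, 111.938], 'ee_pos': [0.538, 0.117, 0.247], 'tcp_rot': [-179.873, -0.314, -9.686], 'wrist_force': [1.914, 1.028, -0.251], 'torque': [0.038, 0.134, 0.344], 'opening': 0.013}
[0.0015 0.0012 0.2469]
```

View pics/sg4.png

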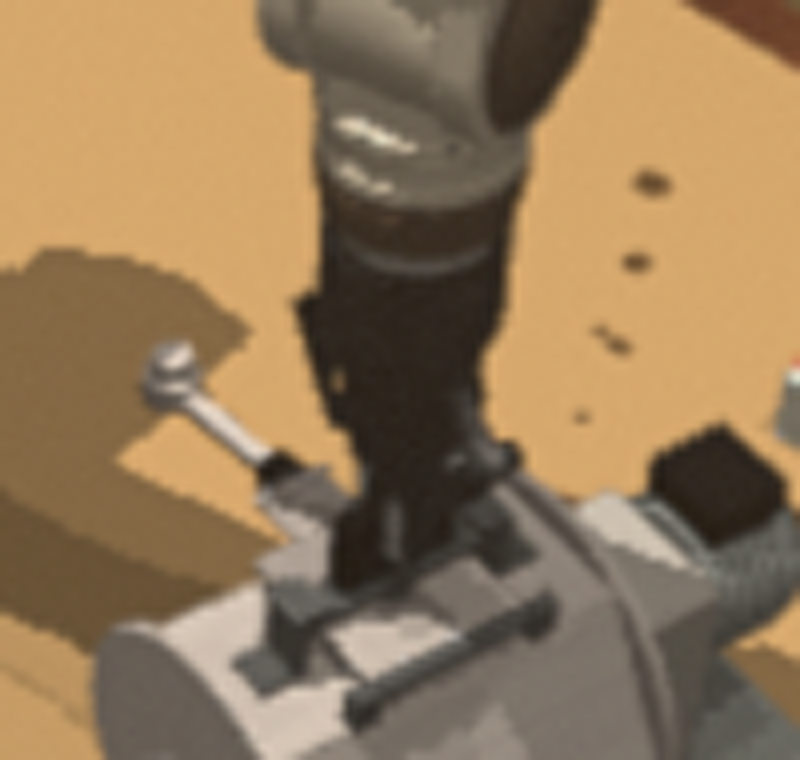

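Call:
play_rows --rows '[[1,[0,0,0],[0,0,-0.5]],[0.8,[0,0,0],[0,0,0]],[0.5,[0,0,0],[0,0,0]],[0,[0,0,0],[0,0,0]],[0,[0,0,0],[0,0,0]],[0,[0,0,0],[0,0,0]],[0,[0,0,-2],[0,0,0]],[0,[0,0,-3],[0,0,0]],[0,[0,0,-4],[0,0,0]],[0,[-3,0,-2],[0,0,0]],[0,[-4,3,0],[0,0,0]],[0,[-4,4,0],[0,0,0]]]'

```text
time: 34.55
ee_pos: [0.4223, 0.0681, 0.3564]
tcp_rot: [179.9, 0.1, -8.7]
wrist_force: [0.6, -1.5, 1.8]
opening: 0.0859
```

Call:
play_rows --rows '[[0,[-4,4,0],[0,0,0]],[0,[-2,4,0],[0,0,0]],[0,[0,4,0],[0,0,0]],[0,[0,4,0],[0,0,0]],[0,[0,4,0],[0,0,0]],[0,[0,0,0],[0,0,0]],[0,[0,0,0],[0,0,0]]]'

```text
time: 35.25
ee_pos: [0.3292, -0.124, 0.3596]
tcp_rot: [179.9, -0.5, -8.8]
wrist_force: [0.3, -0.9, 0.2]
opening: 0.0854
```

Run:
```python
from push import *
say(); print(tl(get_obs()["ee_pos"]))
S=camera("scene");T=camera("top"); crop(S,245,110,345,190,8,"pics/sg5.png"); crop(T,150,140,240,220,8,"pics/tg5.png")
cv2.imwrite("pics/send.png",cv2.resize(S["img"][:,:,::-1],(800,600)));cv2.imwrite("pics/tend.png",cv2.resize(T["img"][:,:,::-1],(800,600)))
```

```text
{'time': 35.25, 'q': [-20.632, -17.234, 3.409, 110.165, -0.02, 78.161], 'ee_pos': [0.329, -0.124, 0.36], 'tcp_rot': [179.882, -0.464, -8.792], 'wrist_force': [0.343, -0.854, 0.18], 'torque': [-0.038, 0.021, -0.002], 'opening': 0.085}
[-0.1667 -0.2696  0.3596]
```

View pics/sg5.png

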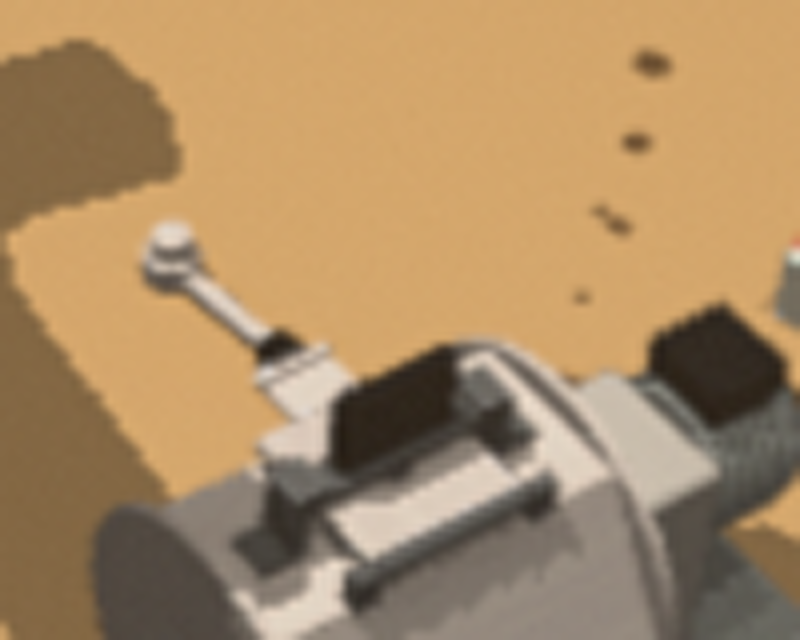

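View pics/tg5.png

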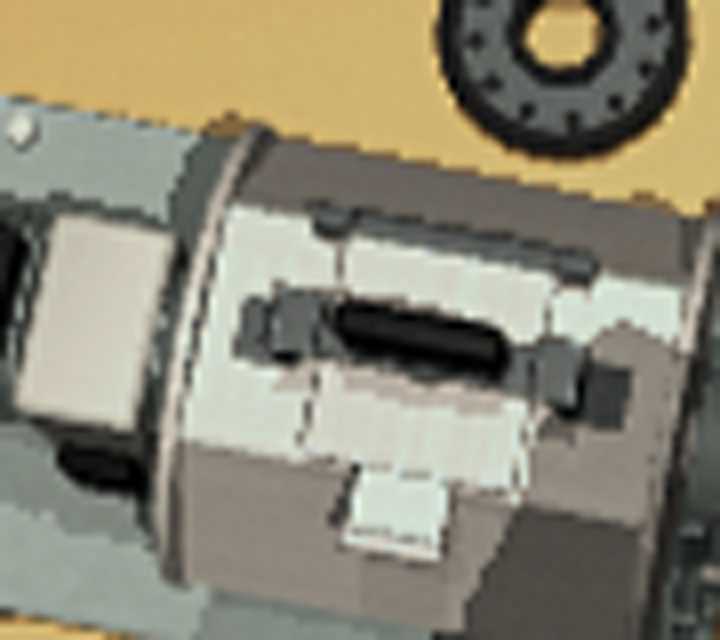

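View pics/tend.png

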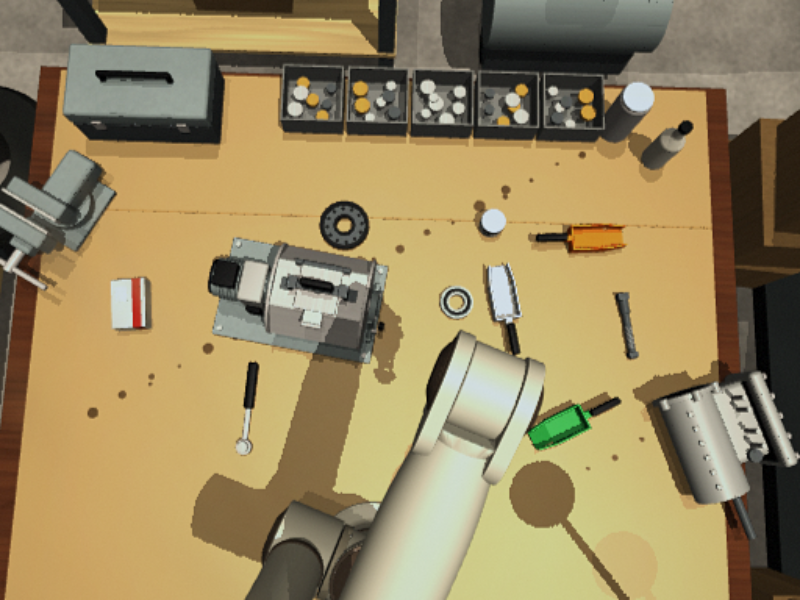

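View pics/send.png

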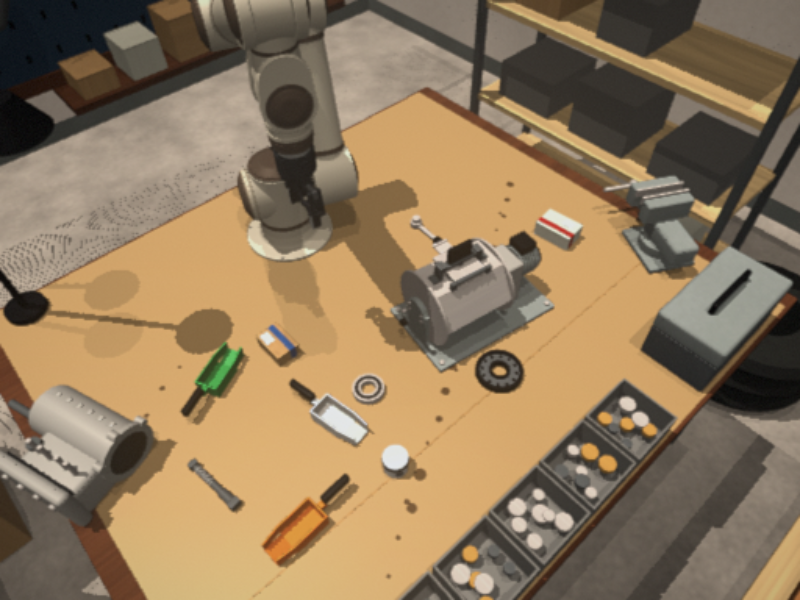

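The hatch is shut and the handle lies along the tumbler's y with both bar ends under the keepers. The scoop stands empty, no balls show on the bench, and the other parts haven't moved. Handing in.

```bash
python3 -c "
from workcell import *
print(job_done())"
```

```text
the job is handed in; nothing more can be done
None
```

The job is handed in at about 35 s of the 72 s allowed, and my last pictures show it done as asked.

- **Loading:** I brought the scoop's lip about 16 mm past the mouth's near rim while level, then tipped it to 47° about the lip. The pan was empty afterwards and no ball shows on the bench. One round shape that could be a ball showed in the open barrel; I did not count all four inside.
- **Scoop:** It stands upright and empty at its old place.
- **Hatch:** It is shut flat on the rim. When I pressed the tab to make sure, the wrist force briefly rose to about 57 N in total. That was through the closed fingertips, well under the 120 N limit, but harder than I meant.
- **Clamp:** I turned it clockwise about 71° past its detent until it pushed back with 0.34 N m at the stop. After release it stayed along the tumbler's y axis, with both bar ends under the keepers.
- **Surroundings:** The other parts, including the green and orange look-alikes, look unmoved, and the arm is clear of everything.

No final check disagreed with this.

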